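# Fill the throat-drop tin from the glass

### The arm

A 6-joint arm with a two-finger parallel gripper is mounted at the origin on the work surface. World frame = base frame: x ahead of the robot, y to its left, z up, the work surface at z = 0. Lengths are in m, angles in rad, forces in N, time in s.
With the tool pointing down it reaches from about 0.35 to 0.975 m from the base axis. Payload 4.9 kg.
Tool frame: the origin (TCP) lies at the very end of the fingers, on their centre line; the grasp point (between the pads) lies 19 mm behind it; z points along the fingers, y is the line along which they close (so a half turn about z gives the same grasp; the last joint's range is limited). The gripper opens to 85 mm and grips with 20 to 120 N. Pads are 22 mm wide; open, the fingers measure 114 mm over their backs; the gripper's body (76 mm by 85 mm) begins 54 mm behind the grasp point. The pads swing forward as they close: fully open they stand 13 mm farther back than shut.
Start: joints at [-1.364, 0.053, 1.613, -0, 1.476, -0.119], TCP at [0.2, -0.592, 0.193] pointing down, gripper open.
Joint ranges: [-3.01, 3.01], [-1.01, 2.22], [0.06, 2.58], [-1.02, 4.17], [0.09, 2.62], [-3.14, 3.14]. Speed limits (rad/s): [2.57, 2.57, 3.14, 3.14, 3.14, 3.14].

### API

Orientations are given as a unit quaternion [w, x, y, z].
In Python, from plant import manip gives the robot as it stands.
- The arm moves only by the shell command python3 -m pendant 'ROWS'. ROWS is JSON, a list of rows, each a list of 3 entries, a list of its own where there are three numbers: the opening, from 0 (shut) to 1 (fully open), then the shift along the tool's x, y, z in units of 12 cm (1.0 is 12 cm), then the turn about the tool's z in units of pi rad (1.0 is pi rad). In form: [[gripper, [dx, dy, dz], roll], ...]. A call has 1 to 10 rows; each row is the pose to reach, as a shift and turn from the pose commanded when the call began, along the tool's axes at that moment, turning the shorter way round; what a row does not reach only later rows make up. A row lasts 1/10 s, in which the tool goes at most 50 mm and 8.59 degrees, less where a joint would pass 70% of its speed; a pose out of reach is approached as far as the arm can. A call with a number of a shift or a turn outside -1 to 1 is refused whole. A call with a gripper value outside its range is refused whole. The fingers move at their own pace and stop on an object; the grip force is fixed at half the most. Time passes only in rows, so rows that repeat a pose let the fingers close. It gives the time, the measured TCP pose, the force, the opening and the grip force at its end, in the units of the state.
- manip.state(): the state, without advancing time (a new reading comes with each control period).
- manip.grab_frame(name): name is "scene" or "top" or "wrist"; returns a dict with "img" (400x640x3 uint8, red, green, blue), "fx", "fy", "cx", "cy" (pixels), "D" ([k1, k2, p1, p2, k3] as OpenCV has them; the pictures are not rectified), "eye" and "rotation" of the camera in the world; the wrist camera has in their place "tool_from_camera" (4x4, takes a point from camera to tool coordinates, whose origin is the TCP and whose axes are the flange's). Camera axes: x right, y down, z forward; pixel columns grow to the right and rows downward; lengths in m; the calibration is good to about 2 mm. A picture is of the moment at which its call begins: read the wrist's pose just before it. There is no depth.
- manip.job_done(): hands the job in; it is judged then, once.
The state is a dict: "time": time; "joint_pos": joint angles; "joint_vel": joint speeds; "joint_efforts": joint torques, N m; "tool_pos": TCP position; "tool_rot": TCP orientation; "contact_force": force on the tool from outside, world axes, zero at the start; "ft_torque": the same for the moment, N m; "gripper_width": opening from 0.0 (shut) to 1.0 (fully open); "grasp_force": force on a finger pad.
Only numpy, scipy, OpenCV 4.12 (cv2) and the standard library are available. Lean on these libraries where they do the work, as an engineer would, in place of code of your own. Each camera call takes 0.05 s, during which the arm holds its last target. There are 200 camera calls.

### The job

Pour all six throat drops from the drinking glass into the open steel tin, holding the mouth of the glass low over the tin as you tip it. Then stand the empty glass upright on the cork coaster, well centred, and let go. Leave the tin and the other things on the table where they are.

Things in the scene. Friction and masses are not known exactly. Their poses are not given: they have to be found in the camera images.
- cup: clear drinking glass holding six round throat drops, standing upright and loose on the table: outside diameter 62 mm at the foot and 68 mm at the rim, 95 mm tall, wall 3 mm, bottom 5 mm thick, about 0.15 kg. Origin at the centre of its underside, z up through the mouth. Round, so its yaw does not matter
- cup_rim (a point): centre of the glass's mouth, 95 mm above its underside
- tin: round open stainless steel tin, 120 mm outside diameter, 42 mm tall, wall 3 mm, bottom 4 mm thick, loose, 0.22 kg, empty at the start. Origin at the centre of its underside, z up
- coaster: round flat cork coaster, 120 mm diameter, 6 mm thick, fixed to the table. Origin at the centre of its underside, z up
- case: bystander: blue closed denture case with a hinged lid, 80 x 95 x 54 mm high, fixed. Origin at the centre of its underside
- tin_lid: bystander: the tin's lid, a flat round stainless disc lying on the table, 126 mm diameter, 11 mm thick. Origin at the centre of its underside
- pill_bottle: bystander: amber pill jar with a white cap, 48 mm diameter, 85 mm tall, standing. Origin at the centre of its underside
- comb: bystander: black plastic comb lying flat, 160 x 36 x 6 mm. Origin under the middle of its spine
- hairbrush: bystander: wooden hairbrush lying bristles down, 203 x 56 x 27 mm, handle towards its -x. Origin under its middle
- drop0_center (a point): centre of a red round throat drop, a hard 23 mm ball of 10 g, in the glass at the start
- drop1_center (a point): centre of an orange round throat drop, a hard 23 mm ball of 10 g, in the glass at the start
- drop2_center (a point): centre of a yellow round throat drop, a hard 23 mm ball of 10 g, in the glass at the start
- drop3_center (a point): centre of a red round throat drop, a hard 23 mm ball of 10 g, in the glass at the start
- drop4_center (a point): centre of an orange round throat drop, a hard 23 mm ball of 10 g, in the glass at the start
- drop5_center (a point): centre of a yellow round throat drop, a hard 23 mm ball of 10 g, in the glass at the start

How it is judged:
By the outcome, as a careful person would: the job done as asked, in the order asked, and still so for the second after the job is handed in, with the robot touching nothing.
It also fails if it takes over 67 s, if anything falls off the work surface, if the arm or the gripper's body presses on something with over 40 N, if the wrist force passes 120 N, or if a joint passes its speed limit or range.

## Working session

There is one attempt and no reset: what is moved stays moved. The work goes in short steps, Python scripts to look and compute and a shell command to move; the robot and the scene stay as the last step left them, time stands still between calls to the robot, and variables do not carry over. Pictures are saved under pics/ and viewed, at most 12 in all, crops included, and the job is handed in when it is done.

```bash
ls; mkdir -p pics
python3 - <<'E'
from plant import manip
import cv2
for n in("scene","top"):
    f=manip.grab_frame(n); cv2.imwrite(f"pics/{n}0.png",f["img"][:,:,::-1])
    print(n,f["fx"],f["fy"],f["cx"],f["cy"],f["D"],f["eye"],f["rotation"])
print(manip.state())
E
```

```text
pics
scene 498.1833836214565 498.1833836214565 320.05192529062765 200.22262885860687 [-0.16115142  0.          0.          0.          0.        ] [1.26115239 0.45149134 0.94581756] [-0.18221776  0.43577728  0.81952101 -0.32446906]
top 396.9894589537131 396.9894589537131 320.0143319856265 204.22289522696002 [0.01940053 0.         0.         0.         0.        ] [0.50460926 0.01014678 0.9974959 ] [ 0.03833962 -0.69889292  0.71351602 -0.03120329]
{'time': 0.1, 'joint_pos': array([-1.36403405e+00,  5.33558293e-02,  1.61416601e+00,  3.49899434e-05,
        1.47598674e+00, -1.19013119e-01]), 'joint_vel': array([-0.00074923, -0.00160012, -0.00433563,  0.00039791, -0.00087108,
        0.00033448]), 'joint_efforts': array([ 6.28771741e-04, -3.94904137e+01, -3.71362031e+01, -4.18770128e-05,
        3.90852729e-03,  2.51693655e-05]), 'tool_pos': array([ 0.19989907, -0.59149977,  0.19224016]), 'tool_rot': array([-9.57802452e-04,  9.86762923e-01,  1.62166630e-01, -2.46185854e-05]), 'contact_force': array([ 0.05003567,  0.37946305, -1.08467154]), 'ft_torque': array([-0.00430577, -0.05205268,  0.01572904]), 'grasp_force': 0.0, 'gripper_width': 0.9996468971889363}
```

View pics/scene0.png

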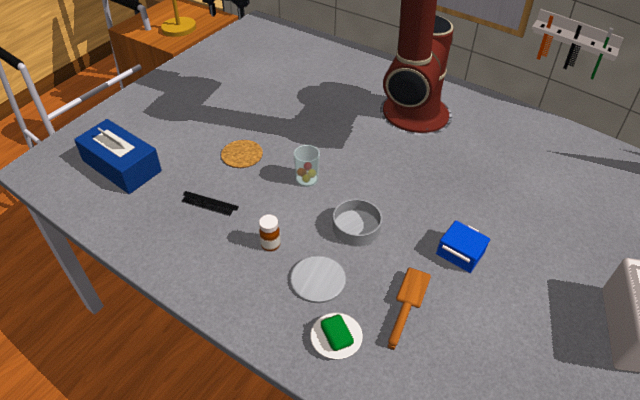

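View pics/top0.png

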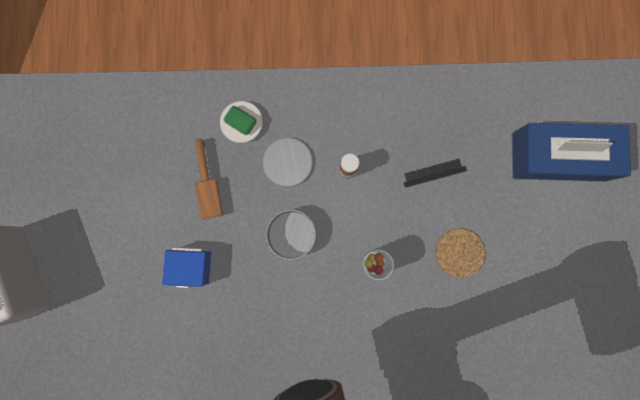

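The top view shows the glass at about (378,265), the tin at (291,234) and the coaster at (460,253). The pendant has no tilt command. I'll check in free space how the arm approximates poses that are out of reach.

```bash
for i in 1 2 3; do :; done
python3 -m pendant '[[1,[0,1,0],0],[1,[0,1,0],0],[1,[0,1,0],0]]'
python3 -m pendant '[[1,[0,1,0],0],[1,[0,1,0],0],[1,[0,1,0],0]]'
python3 -m pendant '[[1,[0,1,-0.5],0],[1,[0,1,-0.5],0],[1,[0,1,-0.5],0]]'
python3 -m pendant '[[1,[0,1,0],0],[1,[0,1,0],0],[1,[0,1,0],0],[1,[0,1,0],0]]'
python3 -c "
from plant import manip
print(manip.state()['joint_pos'])"
```

```text
time: 0.4
tool_pos: [0.239, -0.7076, 0.1912]
tool_rot: [-0.001, 0.987, 0.162, -0.0]
contact_force: [-0.7, 0.1, -0.2]
gripper_width: 0.997
grasp_force: 0.0
time: 0.7
tool_pos: [0.2774, -0.8213, 0.1896]
tool_rot: [-0.001, 0.987, 0.162, -0.0]
contact_force: [-0.3, 0.8, -0.6]
gripper_width: 0.999
grasp_force: 0.0
time: 1.0
tool_pos: [0.3109, -0.9217, 0.2463]
tool_rot: [0.0, 0.987, 0.162, 0.0]
contact_force: [0.4, -1.4, 1.0]
gripper_width: 0.999
grasp_force: 0.0
time: 1.4
tool_pos: [0.3223, -0.9553, 0.2252]
tool_rot: [0.02, 0.987, 0.162, 0.003]
contact_force: [0.3, -0.2, 2.0]
gripper_width: 1.005
grasp_force: 0.0
[-1.31992792  1.14870034  0.05491881  0.00282503  1.89759483 -0.07399126]
```

```bash
python3 -m pendant '[[1,[0,1,0],0],[1,[0,1,0],0],[1,[0,1,0],0],[1,[0,1,0],0]]'|head -3
python3 -m pendant '[[1,[0,1,0],0],[1,[0,1,0],0],[1,[0,1,0],0],[1,[0,1,0],0]]'|head -3
python3 -c "
from plant import manip
print(manip.state()['joint_pos'])"
```

```text
time: 1.8
tool_pos: [0.3281, -0.9725, 0.2021]
tool_rot: [0.037, 0.986, 0.162, 0.006]
time: 2.2
tool_pos: [0.3334, -0.988, 0.1831]
tool_rot: [0.055, 0.985, 0.162, 0.009]
[-1.31907375  1.19247278  0.05496903  0.00822888  1.7836854  -0.07187796]
```

```bash
python3 -m pendant '[[1,[0,1,-1],0],[1,[0,1,-1],0],[1,[0,1,-1],0],[1,[0,1,-1],0]]'|head -3
python3 -m pendant '[[1,[0,1,-1],0],[1,[0,1,-1],0],[1,[0,1,-1],0],[1,[0,1,-1],0]]'|head -3
python3 -m pendant '[[1,[0,1,0],0]]'|head -3
python3 -m pendant '[[1,[0,1,0],0]]'|head -3
python3 -c "
from plant import manip
print(manip.state()['joint_pos'])"
```

```text
time: 2.6
tool_pos: [0.33, -0.9775, 0.2638]
tool_rot: [0.075, 0.984, 0.162, 0.012]
time: 3.0
tool_pos: [0.3253, -0.9636, 0.3315]
tool_rot: [0.091, 0.983, 0.162, 0.015]
time: 3.1
tool_pos: [0.3294, -0.9757, 0.3265]
tool_rot: [0.107, 0.981, 0.161, 0.017]
time: 3.2
tool_pos: [0.3334, -0.9876, 0.3185]
tool_rot: [0.12, 0.979, 0.161, 0.02]
[-1.322151    1.06257609  0.05500181  0.01886454  1.78039703 -0.0709724 ]
```

```bash
python3 -m pendant '[[1,[0,1,0],0]]'|sed -n 3p
python3 -m pendant '[[1,[0,1,0],0]]'|sed -n 3p
python3 -m pendant '[[1,[0,1,0],0]]'|sed -n 3p
python3 -m pendant '[[1,[0,1,0],0]]'|sed -n 3p
python3 -m pendant '[[1,[0,1,-0.5],0]]'|sed -n 3p
python3 -m pendant '[[1,[0,1,-0.5],0]]'|sed -n 3p
python3 -m pendant '[[1,[0,1,-0.5],0]]'|sed -n 3p
python3 -m pendant '[[1,[0,1,-0.5],0]]'|head -3
python3 -c "
from plant import manip
print(manip.state()['joint_pos'])"
```

```text
tool_rot: [0.134, 0.978, 0.161, 0.022]
tool_rot: [0.149, 0.975, 0.16, 0.024]
tool_rot: [0.164, 0.973, 0.16, 0.027]
tool_rot: [0.178, 0.971, 0.159, 0.029]
tool_rot: [0.188, 0.969, 0.159, 0.031]
tool_rot: [0.205, 0.965, 0.159, 0.034]
tool_rot: [0.22, 0.962, 0.158, 0.036]
time: 4.0
tool_pos: [0.3457, -1.0238, 0.4135]
tool_rot: [0.233, 0.959, 0.158, 0.038]
[-1.3244836   0.98977031  0.05499352  0.03616826  1.62110108 -0.069032  ]
```

```bash
cat > h.py <<'E'
from plant import manip
import cv2, numpy as np
from scipy.spatial.transform import Rotation as R
def rot(q): return R.from_quat([q[1],q[2],q[3],q[0]]).as_matrix()
def cast(f,px,z,eye=None,Rm=None):
    K=np.array([[f["fx"],0,f["cx"]],[0,f["fy"],f["cy"]],[0,0,1.]])
    u=cv2.undistortPoints(np.array(px,float).reshape(-1,1,2),K,np.array(f["D"])).reshape(-1,2)
    d=np.c_[u,np.ones(len(u))]@((rot(f["rotation"]) if Rm is None else Rm).T)
    e=np.array(f["eye"]) if eye is None else eye
    return e+d*((z-e[2])/d[:,2])[:,None]
E
python3 - <<'E'
from h import *
f=manip.grab_frame("top");img=f["img"];hsv=cv2.cvtColor(img,cv2.COLOR_RGB2HSV)
# coaster
m=cv2.inRange(hsv,(10,90,60),(25,255,255));m[:, :420]=0;m[:,500:]=0
m=cv2.morphologyEx(m,cv2.MORPH_CLOSE,np.ones((5,5)))
c=max(cv2.findContours(m,0,2)[0],key=cv2.contourArea)
P=cast(f,c.reshape(-1,2),.006);(x,y),r=cv2.minEnclosingCircle(P[:,:2].astype(np.float32));print("coaster",x,y,r)
g=cv2.cvtColor(img,cv2.COLOR_RGB2GRAY)
for n,cx,cy,z,h in(("cup",378,265,.095,40),("tin",291,234,.042,45)):
    s=cv2.resize(img[cy-h:cy+h,cx-h:cx+h],(390,390),interpolation=cv2.INTER_CUBIC);cv2.imwrite(f"pics/{n}.png",s[:,:,::-1])
    gg=cv2.resize(g[cy-h:cy+h,cx-h:cx+h],None,fx=6,fy=6,interpolation=cv2.INTER_CUBIC)
    r0=(68/2 if n=="cup" else 60)*1e-3*397/(.9975-z)*6
    C=cv2.HoughCircles(gg,cv2.HOUGH_GRADIENT,1.5,100,param1=80,param2=20,minRadius=int(r0*.92),maxRadius=int(r0*1.08))
    for k in ([] if C is None else C[0][:3]):
        print(n,k/6+[cx-h,cy-h,0],cast(f,[[k[0]/6+cx-h,k[1]/6+cy-h]],z)[0])
a=[cv2.imread(f"pics/{n}.png") for n in("cup","tin")];cv2.imwrite("pics/both.png",np.hstack(a))
s=manip.state();q=rot(s["tool_rot"]);print(q.round(3))
E
```

```text
coaster 1.044128656387329 -0.35214683413505554 0.13461895287036896
tin [291.125      235.125       23.93333435] [0.52593557 0.08972288 0.042     ]
[[ 0.947  0.284  0.148]
 [ 0.32  -0.839 -0.44 ]
 [-0.001  0.464 -0.886]]
```

View pics/both.png

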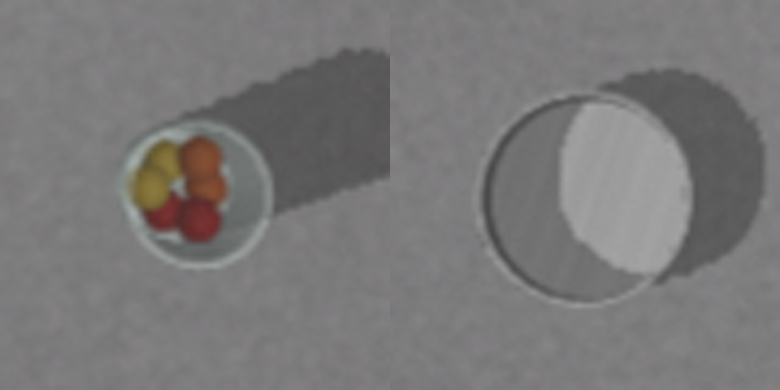

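```bash
cat > kin.py <<'E'
from h import *
D=[(.0533,1.6142,1.476,.6244,.1922),(1.1487,.0549,1.8976,1.0082,.2252),(1.1925,.05497,1.7837,1.0427,.1831),(1.0626,.055,1.7804,1.0424,.3185),(.98977,.05499,1.6211,1.0806,.4135)]
A=[];b=[]
for a,c,e,r,z in D:
    s=[a,a+c,a+c+e]
    A.append([1,0]+[np.sin(t) for t in s]);b.append(r)
    A.append([0,1]+[np.cos(t) for t in s]);b.append(z)
X,res,rk,sv=np.linalg.lstsq(np.array(A),np.array(b),rcond=None)
err=np.array(A)@X-b
a1,h,L1,L2,d=X
lo=np.array([-3.01,-1.01,.06,-1.02,.09,-3.14]);hi=np.array([3.01,2.22,2.58,4.17,2.62,3.14])
def fk(q):
    Rz=lambda t:R.from_euler('z',t);Ry=lambda t:R.from_euler('y',t)
    r1=Rz(q[0]);p=r1.apply([a1,0,h]);r2=r1*Ry(q[1]);p=p+r2.apply([0,0,L1]);r3=r2*Ry(q[2]);p=p+r3.apply([0,0,L2])
    r6=r3*Rz(q[3])*Ry(q[4])*Rz(q[5]);w=p;p=p+r6.apply([0,0,d]);return p,r6,w
E
python3 - <<'E'
from kin import *
print(X,sv,err.round(4))
s=manip.state();q=s["joint_pos"];p,r,w=fk(q);print(p-s["tool_pos"]);print(r.as_matrix().round(3))
f=manip.grab_frame("top");img=f["img"];hsv=cv2.cvtColor(img,cv2.COLOR_RGB2HSV)
m=cv2.inRange(hsv,(10,90,60),(25,255,255));m[:, :420]=0;m[:,500:]=0;m[:215]=0;m[290:]=0
c=np.argwhere(cv2.morphologyEx(m,cv2.MORPH_CLOSE,np.ones((5,5))))[:,::-1]
c=cv2.convexHull(c.astype(np.int32))
P=cast(f,c.reshape(-1,2),.006);print("coaster",cv2.minEnclosingCircle(P[:,:2].astype(np.float32)))
print("cup,tin",cast(f,[[378.6,265]],.095),cast(f,[[291.4,234.8]],.042))
for n,px,z in(("bottle",(349,162),.085),("case",(187,267),.054),("comb",(435,172),.006),("lid",(287,162),.011)):print(n,cast(f,[px],z)[0].round(3))
E
```

```text
[-0.04624767  0.17179679  0.46475304  0.65399902  0.37671641] [3.82895165 3.05893073 0.92518528 0.29606577 0.19608509] [ 0.0043  0.0038 -0.0049 -0.0046  0.0046 -0.0063 -0.0038  0.0002 -0.0002
  0.0069]
[-0.06921496 -0.02020064  0.00731232]
[[-0.284  0.947  0.148]
 [ 0.839  0.32  -0.44 ]
 [-0.464 -0.001 -0.886]]
coaster ((0.4758300185203552, -0.32305535674095154), 0.05926894396543503)
cup,tin [[ 0.45391342 -0.11037165  0.095     ]] [[0.52670014 0.08905212 0.042     ]]
bottle [ 0.692 -0.051  0.085]
case [0.456 0.335 0.054]
comb [ 0.678 -0.272  0.006]
lid [0.711 0.1   0.011]
```

```bash
cat > log.py <<'E'
from plant import manip
import json
s=manip.state();open('log.jsonl','a').write(json.dumps([list(map(float,s['joint_pos'])),list(map(float,s['tool_pos'])),list(map(float,s['tool_rot']))])+'\n')
E
python3 -m pendant '[[1,[0,1,0],0]]'>/dev/null
python3 -m pendant '[[1,[0,1,0],0]]'>/dev/null
python3 -m pendant '[[1,[0,1,0],0]]'>/dev/null; python3 log.py
python3 -m pendant '[[1,[0,1,0],0]]'>/dev/null
python3 -m pendant '[[1,[0,1,0],0]]'>/dev/null
python3 -m pendant '[[1,[0,1,0.5],0]]'>/dev/null; python3 log.py
python3 -m pendant '[[1,[0,1,0.5],0]]'>/dev/null
python3 -m pendant '[[1,[0,1,0.5],0]]'>/dev/null
python3 -m pendant '[[1,[0,1,0.5],0]]'>/dev/null; python3 log.py
python3 -m pendant '[[1,[0,1,0.5],0]]'|head -3; python3 log.py; tail -1 log.jsonl
```

```text
time: 5.1
tool_pos: [0.3767, -1.1154, 0.421]
tool_rot: [0.371, 0.915, 0.15, 0.061]
[[-1.3227465782277836, 1.0392939942947195, 0.054966338136679734, 0.05633467711714256, 1.2792670279811984, -0.07216480417313345], [0.37668573096182895, -1.1153725828389003, 0.4209740185314267], [0.370603500975758, 0.9145252569957186, 0.15032147522375056, 0.06082806480549631]]
```

```bash
python3 -m pendant '[[1,[0,1,0.5],0]]'>/dev/null
python3 -m pendant '[[1,[0,1,0.5],0]]'>/dev/null
python3 -m pendant '[[1,[0,1,0.5],0]]'>/dev/null; python3 log.py
python3 -m pendant '[[1,[0,1,0.7],0]]'>/dev/null
python3 -m pendant '[[1,[0,1,0.7],0]]'>/dev/null
python3 -m pendant '[[1,[0,1,0.7],0]]'>/dev/null; python3 log.py
python3 -m pendant '[[1,[0,1,0.7],0]]'>/dev/null
python3 -m pendant '[[1,[0,1,0.7],0]]'>/dev/null
python3 -m pendant '[[1,[0,1,0.7],0]]'|head -3
python3 -m pendant '[[1,[0,-0.9,-0.9],0],[1,[0,-0.9,-0.9],0],[1,[0,-0.9,-0.9],0],[1,[0,-0.9,-0.9],0]]'|head -3; python3 log.py
python3 -m pendant '[[1,[0,-0.9,-0.9],0],[1,[0,-0.9,-0.9],0],[1,[0,-0.9,-0.9],0],[1,[0,-0.9,-0.9],0]]'|head -3; python3 log.py
cat > kin.py <<'E'
from h import *
import json
from scipy.optimize import least_squares
lo=np.array([-3.01,-1.01,.06,-1.02,.09,-3.14]);hi=np.array([3.01,2.22,2.58,4.17,2.62,3.14])
Rz=lambda t:R.from_euler('z',t);Ry=lambda t:R.from_euler('y',t)
T0=Rz(-np.pi/2)  # flange->tool, checked below
def fk(q,X):
    a1,lat,h,L1,ex,L2,d=X
    r1=Rz(q[0]);r2=r1*Ry(q[1]);r3=r2*Ry(q[2]);r6=r3*Rz(q[3])*Ry(q[4])*Rz(q[5])
    w=r1.apply([a1,lat,h])+r2.apply([0,0,L1])+r3.apply([ex,0,L2])
    return w+r6.apply([0,0,d]),r6*T0,w
data=[([-1.36403,.053356,1.614166,0,1.475987,-.119],[.1999,-.5915,.19224]),([-1.31993,1.1487,.05492,.0028,1.8976,-.074],[.3223,-.9553,.2252]),
([-1.31907,1.19247,.05497,.0082,1.78369,-.0719],[.3334,-.988,.1831]),([-1.32215,1.06258,.055,.01886,1.7804,-.071],[.3334,-.9876,.3185]),([-1.32448,.98977,.05499,.03617,1.6211,-.069],[.3457,-1.0238,.4135])]+[json.loads(l)[:2] for l in open('log.jsonl')]
sol=least_squares(lambda X:np.concatenate([fk(q,X)[0]-p for q,p in data]),[0,.07,.25,.45,0,.45,.3],loss='soft_l1',f_scale=.003);X=sol.x
E
python3 - <<'E'
from kin import *
print(X.round(4));print(np.array([fk(q,X)[0]-p for q,p in data]).round(3))
s=manip.state();print(s["joint_pos"].round(3),fk(s["joint_pos"],X)[1].as_matrix().round(3),rot(s["tool_rot"]).round(3))
E
```

```text
time: 6.0
tool_pos: [0.3989, -1.1811, 0.429]
tool_rot: [0.479, 0.863, 0.142, 0.079]
time: 6.4
tool_pos: [0.3548, -1.0512, 0.4]
tool_rot: [0.48, 0.862, 0.142, 0.079]
time: 6.8
tool_pos: [0.3063, -0.9046, 0.3542]
tool_rot: [0.473, 0.866, 0.142, 0.078]
[1.000e-04 7.420e-02 2.381e-01 4.264e-01 9.570e-02 6.098e-01 3.174e-01]
[[ 0. -0.  0.]
 [-0.  0. -0.]
 [-0. -0.  0.]
 [-0. -0.  0.]
 [ 0.  0.  0.]
 [ 0. -0. -0.]
 [ 0. -0. -0.]
 [ 0.  0. -0.]
 [ 0.  0. -0.]
 [ 0.  0. -0.]
 [ 0.  0. -0.]
 [ 0.  0. -0.]
 [ 0.  0.  0.]]
[-1.352  0.19   1.439  0.184  0.522 -0.217] [[-0.947 -0.172  0.27 ]
 [-0.32   0.512 -0.797]
 [-0.001 -0.842 -0.54 ]] [[ 0.947  0.172  0.27 ]
 [ 0.32  -0.512 -0.797]
 [ 0.001  0.842 -0.54 ]]
```

```bash
cat >> kin.py <<'E'
T0=Rz(np.pi/2)
def ik(p,r,q0):
    def F(q):
        a,b,_=fk(q,X);return np.r_[(a-p)*10,(r.inv()*b).as_rotvec()*3]
    s=least_squares(F,np.clip(q0,lo+1e-3,hi-1e-3),bounds=(lo,hi));return s.x,np.abs(s.fun).max()
E
cat > plan.py <<'E'
from kin import *
s=manip.state();q0=s["joint_pos"];r0=R.from_matrix(rot(s["tool_rot"]));p0=s["tool_pos"];zt=r0.as_matrix()[:,2];az=np.r_[zt[:2]/np.linalg.norm(zt[:2]),0]
print("elev",np.degrees(np.arcsin(zt[2])))
cup=np.array([.4539,-.1104,0]);tin=np.array([.5263,.0893,0]);co=np.array([.4758,-.323,.006])
def path(name,p,r,q,n=15):
    pa,ra,_=fk(q,X);dv=(ra.inv()*r).as_rotvec();worst=0
    for t in np.linspace(0,1,n+1)[1:]:
        q,e=ik(pa+(p-pa)*t,ra*R.from_rotvec(dv*t),q);worst=max(worst,e)
    print(name,q.round(2),"err %.4f"%worst);return q
for sg in(1,-1):
  for ps in(1,-1):
    print("base roll",sg*90,"pour",ps)
    r=r0*Rz(sg*np.pi/2-sg*np.arctan2(r0.as_matrix()[2,0],r0.as_matrix()[2,1])*0)
    g=lambda c,z:c+[0,0,z]+.017*zt
    q=path("roll",p0,r,q0)
    q=path("mid",g(cup,.3)+[.1,-.3,0],r,q)
    q=path("above",g(cup,.22),r,q);q=path("grasp",g(cup,.06),r,q);q=path("lift",g(cup,.18),r,q)
    t=tin-.015*az;q=path("tin",g(t,.18),r,q)
    q1=path("pour",g(t,.12),r*Rz(ps*np.pi/2),q);q2=path("pour2",g(t,.1),r*Rz(ps*np.pi),q1)
    q=path("back",g(t,.12),r*Rz(ps*np.pi/2),q2);q=path("back2",g(t,.18),r,q)
    q=path("coaster",g(co,.18),r,q);q=path("place",g(co,.06),r,q)
E
python3 plan.py
```

```text
elev -32.685513279623656
base roll 90 pour 1
roll [-1.35  0.19  1.44  0.18  0.52  1.35] err 0.0000
mid [-0.5  -0.21  1.94 -0.92  0.8   2.78] err 0.0000
above [ 0.11 -0.5   2.26 -0.99  1.26  3.14] err 0.1268
grasp [-0.02 -0.39  2.39 -0.94  0.98  3.14] err 0.5230
lift [ 0.08 -0.48  2.3  -0.97  1.2   3.14] err 0.2145
tin [ 0.42 -0.08  1.91 -0.83  1.45  3.14] err 0.7466
pour [-0.22 -0.5   2.58  0.56  0.09  3.14] err 2.5924
pour2 [0.24 0.05 2.45 4.17 0.87 1.33] err 2.1049
back [ 0.24  0.02  2.46  4.17  0.88 -0.27] err 2.1113
back2 [ 0.24 -0.08  2.47  4.17  0.91 -1.93] err 2.1773
coaster [-0.59 -0.33  2.47  4.17  0.45 -2.31] err 0.7390
place [-0.54 -0.06  2.42  4.17  0.55 -2.2 ] err 0.5339
base roll 90 pour -1
roll [-1.35  0.19  1.44  0.18  0.52  1.35] err 0.0000
mid [-0.5  -0.21  1.94 -0.92  0.8   2.78] err 0.0000
above [ 0.11 -0.5   2.26 -0.99  1.26  3.14] err 0.1268
grasp [-0.02 -0.39  2.39 -0.94  0.98  3.14] err 0.5230
lift [ 0.08 -0.48  2.3  -0.97  1.2   3.14] err 0.2145
tin [ 0.42 -0.08  1.91 -0.83  1.45  3.14] err 0.7466
pour [ 0.53  0.15  1.92 -0.98  1.46  2.1 ] err 0.0000
pour2 [ 
[... 918 characters left out ...]
  0.65 -0.09] err 0.4383
base roll -90 pour -1
roll [-1.35  0.19  1.44  0.18  0.52 -1.79] err 0.0000
mid [-0.5  -0.21  1.94 -0.92  0.8  -0.36] err 0.0000
above [ 0.14 -0.44  2.25 -1.02  1.29  0.1 ] err 0.0518
grasp [ 0.11 -0.17  2.29 -1.02  1.11  0.33] err 0.3350
lift [ 0.13 -0.39  2.28 -1.02  1.24  0.16] err 0.1106
tin [ 0.53  0.06  1.9  -0.97  1.52  0.44] err 0.0006
pour [ 0.53  0.15  1.92 -0.98  1.46 -1.04] err 0.0000
pour2 [ 0.53  0.19  1.92 -0.98  1.44 -2.58] err 0.0000
back [ 0.53  0.15  1.92 -0.98  1.46 -1.04] err 0.0000
back2 [ 0.53  0.06  1.9  -0.97  1.52  0.44] err 0.0000
coaster [-0.41 -0.38  2.25 -1.02  0.79 -0.16] err 0.1543
place [-0.46 -0.21  2.28 -1.02  0.65 -0.09] err 0.4383
```

```bash
cat > scan.py <<'E'
from kin import *
cup=np.array([.4539,-.1104,0]);tin=np.array([.5263,.0893,0]);co=np.array([.4758,-.323,.006])
seeds=[np.array([0,0,1.9,j4,1.2,0]) for j4 in(-.8,.5,1.5,2.8)]
for el in(33,22):
  for az in range(-180,180,20):
    e,a=np.radians([el,az]);zt=np.array([np.cos(a)*np.cos(e),np.sin(a)*np.cos(e),-np.sin(e)])
    y=np.array([-np.sin(a),np.cos(a),0]);out=[]
    for c,z in((cup,.06),(cup,.2),(tin,.1),(tin,.2),(co,.06),(co,.2)):
        best=(9,None)
        for sd in seeds:
            sd=sd.copy();sd[0]=np.arctan2(c[1],c[0])
            def F(q):
                p,r,_=fk(q,X);m=r.as_matrix();return np.r_[(p-c-[0,0,z]-.017*zt)*10,np.cross(m[:,2],zt)*3,(1-m[:,2]@zt)*3]
            s=least_squares(F,sd,bounds=(lo,hi),max_nfev=60);er=np.abs(s.fun).max()
            if er<best[0]:best=(er,s.x[[0,3,4]].round(1))
            if er<1e-3:break
        out.append(best)
    print(el,az,*["%.2f%s"%(o[0],list(map(float,o[1])) if o[0]<.02 else '') for o in out])
E
python3 scan.py
```

```text
33 -180 0.00[-0.3, -0.2, 2.0] 0.00[-0.3, -0.3, 2.2] 0.00[0.0, 0.0, 2.2] 0.00[0.0, 0.0, 2.3] 0.00[-0.5, -0.5, 2.0] 0.00[-0.5, -0.5, 2.2]
33 -160 0.00[-0.1, -0.4, 1.9] 0.00[-0.1, -0.5, 2.1] 0.00[0.1, -0.2, 2.2] 0.00[0.1, -0.2, 2.3] 0.00[-0.4, -0.7, 1.9] 0.00[-0.4, -0.7, 2.0]
33 -140 0.00[-0.0, -0.6, 1.8] 0.00[-0.0, -0.7, 2.0] 0.00[0.2, -0.4, 2.1] 0.00[0.2, -0.5, 2.2] 0.00[-0.3, -0.8, 1.7] 0.00[-0.3, -0.8, 1.8]
33 -120 0.00[0.1, -0.8, 1.6] 0.00[0.1, -0.8, 1.8] 0.00[0.3, -0.6, 1.9] 0.00[0.3, -0.7, 2.0] 0.00[-0.3, -1.0, 1.4] 0.00[-0.3, -1.0, 1.6]
33 -100 0.00[0.1, -0.9, 1.5] 0.00[0.1, -0.9, 1.6] 0.00[0.4, -0.8, 1.7] 0.00[0.4, -0.8, 1.8] 0.25 0.07
33 -80 0.17 0.01[0.2, -1.0, 1.4] 0.00[0.5, -0.9, 1.5] 0.00[0.5, -0.9, 1.6] 0.45 0.11
33 -60 0.34 0.03 0.09 0.02[0.5, -1.0, 1.4] 0.26 0.00[-0.5, -0.9, 0.6]
33 -40 0.20 0.00[-0.1, -0.7, 0.8] 0.27 0.08 0.05 0.00[-0.7, 0.1, 0.4]
33 -20 0.48 0.30 0.15 0.00[0.3, -0.9, 0.7] 0.00[-1.0, 1.4, 0.5] 0.00[-1.0, 0.9, 0.7]
33 0 0.32 0.17 0.01[0.1, -0.3, 0.2] 0.00[0.1, -0.1, 0.5] 0.00[-1.2, 1.3, 0.9] 0.00[-1.2, 1.1, 1.1]
33 20 0.00[-1.0, 1.1, 1.1] 0.00[-1.0, 1.0
[... 2221 characters left out ...]
0.9, 1.8] 0.00[-1.1, 0.9, 1.9]
22 80 0.00[-0.9, 0.8, 1.8] 0.00[-0.9, 0.9, 2.0] 0.00[-0.5, 1.1, 1.6] 0.00[-0.5, 1.1, 1.7] 0.00[-1.1, 0.7, 2.0] 0.00[-1.1, 0.8, 2.1]
22 100 0.00[-0.8, 0.6, 2.0] 0.00[-0.8, 0.7, 2.1] 0.00[-0.4, 0.9, 1.8] 0.00[-0.4, 0.9, 1.9] 0.00[-0.9, 0.5, 2.2] 0.00[-0.9, 0.6, 2.3]
22 120 0.00[-0.6, 0.4, 2.1] 0.00[-0.6, 0.5, 2.3] 0.00[-0.3, 0.7, 2.0] 0.00[-0.3, 0.8, 2.1] 0.00[-0.8, 0.3, 2.3] 0.00[-0.8, 0.3, 2.5]
22 140 0.00[-0.5, 0.2, 2.2] 0.00[-0.5, 0.2, 2.4] 0.00[-0.2, 0.5, 2.2] 0.00[-0.2, 0.6, 2.3] 0.00[-0.7, -0.0, 2.3] 0.00[-0.7, -0.0, 2.5]
22 160 0.00[-0.4, -0.0, 2.2] 0.00[-0.4, -0.0, 2.4] 0.00[-0.1, 0.3, 2.3] 0.00[-0.1, 0.3, 2.4] 0.00[-0.6, -0.3, 2.3] 0.00[-0.6, -0.4, 2.5]
```

```bash
cat > sim.py <<'E'
from kin import *
def solve(p,r,q0,w):
    def F(q):
        a,b,_=fk(q,X);return np.r_[(a-p),(r.inv()*b).as_rotvec()*w]
    return least_squares(F,np.clip(q0,lo+2e-3,hi-2e-3),bounds=(lo+1e-3,hi-1e-3),max_nfev=40).x
def show(q):
    p,r,w=fk(q,X);z=r.as_matrix()[:,2];return "az %4.0f el %4.0f p %s w %s q %s"%(np.degrees(np.arctan2(z[1],z[0])),np.degrees(np.arcsin(z[2])),p.round(2),w.round(2),q.round(2))
def push(q,v,n,w=.3):
    for i in range(n):
        p,r,_=fk(q,X);q=solve(p+np.array(v),r,q,w)
    return q
E
python3 - <<'E'
from sim import *
# calibrate on first out-tilt: 
q=np.array([-1.32215,1.06258,.055,.01886,1.7804,-.071]);r=fk(q,X)[1].as_matrix()[:,1]
for w in(.1,.3,1):print(w,show(q),'|',show(push(q,.05*r,4,w)))
q0=manip.state()["joint_pos"];q0[5]=0
r0=fk(q0,X)[1]
for st in([.45,-.1,.3],[.5,.1,.35],[.6,-.3,.3],[.6,.3,.3]):
  for v in([-.05,0,0],[-.05,0,-.02],[-.035,.035,0],[-.035,-.035,0],[0,.05,0],[.05,0,0],[.035,.035,0]):
    q=q0;p0=fk(q,X)[0]
    for t in np.linspace(0,1,12):q=solve(p0+(np.array(st)-p0)*t,r0,q,.3)
    print(st,v);print("   ",show(q))
    for k in(10,10,10):q=push(q,v,k);print("   ",show(q))
E
```

```text
0.1 az  -71 el  -76 p [ 0.33 -0.99  0.32] w [ 0.31 -0.91  0.63] q [-1.32  1.06  0.06  0.02  1.78 -0.07] | az  -71 el  -43 p [ 0.39 -1.15  0.36] w [ 0.31 -0.93  0.57] q [-1.32  1.11  0.06  0.06  1.14 -0.08]
0.3 az  -71 el  -76 p [ 0.33 -0.99  0.32] w [ 0.31 -0.91  0.63] q [-1.32  1.06  0.06  0.02  1.78 -0.07] | az  -71 el  -57 p [ 0.37 -1.09  0.33] w [ 0.31 -0.92  0.6 ] q [-1.32  1.09  0.06  0.04  1.42 -0.07]
1 az  -71 el  -76 p [ 0.33 -0.99  0.32] w [ 0.31 -0.91  0.63] q [-1.32  1.06  0.06  0.02  1.78 -0.07] | az  -71 el  -73 p [ 0.34 -1.01  0.3 ] w [ 0.31 -0.92  0.6 ] q [-1.32  1.08  0.06  0.02  1.7  -0.07]
[0.45, -0.1, 0.3] [-0.05, 0, 0]
    az  -71 el  -33 p [ 0.45 -0.1   0.3 ] w [0.36 0.15 0.47] q [ 0.21 -0.53  2.16 -1.    1.44  1.78]
    az  -88 el  -28 p [ 0.02 -0.01  0.29] w [0.01 0.27 0.44] q [ 1.25 -0.99  2.46 -0.67  2.62  2.43]
    az  -93 el  -26 p [-0.24  0.07  0.22] w [-0.22  0.36  0.36] q [ 1.95 -0.33  2.21  0.51  2.27  3.14]
    az  -94 el  -22 p [-0.69  0.1   0.17] w [-0.67  0.39  0.29] q [2.52 0.58 1.35 0.98 1.91 3.14]
[0.45, -0.1, 0.3] [-0.05, 0, -0.02]
    az  -71 
[... 10922 characters left out ...]
5 el  -32 p [1.04 0.27 0.29] w [0.89 0.49 0.45] q [ 0.43  1.23  0.06 -0.98  1.58  1.61]
    az  -13 el  -15 p [1.3  0.18 0.25] w [1.01 0.25 0.33] q [ 0.17  1.35  0.06 -0.78  0.58  1.48]
    az    3 el   -2 p [1.35 0.11 0.23] w [1.04 0.1  0.25] q [0.02 1.43 0.06 0.19 0.12 0.53]
[0.6, 0.3, 0.3] [0.035, 0.035, 0]
    az  -71 el  -33 p [0.6 0.3 0.3] w [0.51 0.55 0.47] q [ 0.72  0.37  1.31 -0.93  1.84  2.11]
    az  -44 el  -34 p [0.87 0.57 0.27] w [0.69 0.75 0.45] q [ 0.76  1.23  0.06 -0.98  1.7   1.81]
    az    5 el  -19 p [1.05 0.74 0.24] w [0.75 0.71 0.34] q [ 0.69  1.35  0.06 -0.88  0.78  1.83]
    az   31 el   -4 p [1.08 0.82 0.22] w [0.81 0.65 0.24] q [ 0.61  1.44  0.06 -0.45  0.16  1.43]
```

Run:
```python
from sim import *
F={n:manip.grab_frame(n) for n in("scene","top")}
print("appl base",cast(F["scene"],[(607,372),(548,350)],0)[:,:2].round(2).tolist(),"top base",cast(F["top"],[(45,300),(20,228),(100,290)],0)[:,:2].round(2).tolist(),cast(F["top"],[(45,300)],.2)[:,:2].round(2))
q0=manip.state()["joint_pos"];r0=fk(q0,X)[1]
for st,v in(([.75,.3,.35],[.035,.035,0]),([.75,.3,.35],[.03,.04,0]),([.75,.3,.45],[.03,.04,0]),([.75,.3,.45],[.035,.035,-.02]),([.65,.4,.35],[.02,.045,0])):
    q=q0;p0=fk(q,X)[0]
    for t in np.linspace(0,1,12):q=solve(p0+(np.array(st)-p0)*t,r0,q,.3)
    print(st,v);print("   ",show(q))
    for k in(15,15,15):q=push(q,v,k,.6);print("   ",show(q))
```

```text
appl base [[0.58, 0.75], [0.59, 0.61]] top base [[0.38, 0.7], [0.56, 0.77], [0.4, 0.57]] [[0.41 0.56]]
[0.75, 0.3, 0.35] [0.035, 0.035, 0]
    az  -71 el  -32 p [0.75 0.3  0.35] w [0.66 0.56 0.52] q [ 0.61  0.62  0.9  -1.    1.84  1.68]
    az  -44 el  -34 p [0.94 0.52 0.24] w [0.75 0.7  0.42] q [ 0.68  1.27  0.06 -0.97  1.6   1.58]
    az  -12 el  -26 p [1.04 0.65 0.17] w [0.76 0.71 0.31] q [ 0.68  1.37  0.06 -0.93  1.04  1.65]
    az   11 el  -17 p [1.08 0.74 0.15] w [0.78 0.68 0.24] q [ 0.65  1.44  0.06 -0.88  0.58  1.64]
[0.75, 0.3, 0.35] [0.03, 0.04, 0]
    az  -71 el  -32 p [0.75 0.3  0.35] w [0.66 0.56 0.52] q [ 0.61  0.62  0.9  -1.    1.84  1.68]
    az  -44 el  -35 p [0.88 0.58 0.24] w [0.69 0.76 0.42] q [ 0.76  1.27  0.06 -0.97  1.67  1.62]
    az  -11 el  -28 p [0.95 0.74 0.17] w [0.67 0.79 0.32] q [ 0.79  1.37  0.06 -0.94  1.14  1.72]
    az   14 el  -18 p [0.98 0.85 0.15] w [0.69 0.78 0.25] q [ 0.78  1.43  0.06 -0.9   0.65  1.73]
[0.75, 0.3, 0.45] [0.03, 0.04, 0]
    az  -71 el  -34 p [0.75 0.3  0.45] w [0.66 0.55 0.62] q [ 0.61  0.6   0.75 -1.02  1.92  1.54]
    az  -42
[... 450 characters left out ...]
.53 0.08] w [0.76 0.71 0.26] q [ 0.68  1.42  0.06 -0.94  1.52  1.7 ]
    az  -10 el  -32 p [ 1.02  0.64 -0.15] w [0.76 0.68 0.02] q [ 0.66  1.66  0.06 -0.95  0.87  1.88]
    az   14 el  -28 p [ 1.02  0.71 -0.25] w [ 0.75  0.64 -0.1 ] q [ 0.63  1.78  0.06 -0.95  0.41  1.92]
[0.65, 0.4, 0.35] [0.02, 0.045, 0]
    az  -71 el  -32 p [0.65 0.4  0.35] w [0.56 0.66 0.52] q [ 0.77  0.62  0.9  -0.98  1.97  1.78]
    az  -46 el  -38 p [0.7  0.7  0.23] w [0.52 0.88 0.43] q [ 0.96  1.26  0.06 -0.95  1.87  1.75]
    az  -10 el  -34 p [0.73 0.88 0.16] w [0.47 0.92 0.34] q [ 1.03  1.35  0.06 -0.91  1.37  1.86]
    az   19 el  -25 p [0.75 1.01 0.13] w [0.48 0.92 0.26] q [ 1.02  1.42  0.06 -0.87  0.85  1.89]
```

Run:
```python
from sim import *
q0=manip.state()["joint_pos"];r0=fk(q0,X)[1]
def rollpush(q,n,w=.6,v=(0,0,0),a=8.5):
    for i in range(n):
        p,r,_=fk(q,X);q=solve(p+np.array(v),r*Rz(np.radians(a)),q,w)
    return q
for st in([.6,-.1,.35],[.75,-.1,.35],[.85,-.1,.4],[.6,-.4,.35],[.75,-.3,.3]):
    q=q0;p0=fk(q,X)[0]
    for t in np.linspace(0,1,12):q=solve(p0+(np.array(st)-p0)*t,r0,q,.3)
    print(st);print("   ",show(q))
    q=rollpush(q,12);print("   ",show(q))
    for k in range(5):q=rollpush(q,10);print("   ",show(q))
```

```text
[0.6, -0.1, 0.35]
    az  -71 el  -32 p [ 0.6  -0.1   0.35] w [0.51 0.16 0.52] q [ 0.15 -0.16  1.81 -1.02  1.39  1.54]
    az  -70 el  -35 p [ 0.6  -0.13  0.38] w [0.51 0.12 0.56] q [ 0.09 -0.22  1.79 -0.95  1.37  3.14]
    az  -47 el  -47 p [ 0.46 -0.37  0.49] w [ 0.31 -0.21  0.73] q [-0.79 -0.58  1.78 -0.02  1.2   3.14]
    az  -25 el  -36 p [ 0.21 -0.5   0.39] w [-0.02 -0.39  0.57] q [-1.83 -0.59  2.04  0.92  1.49  3.14]
    az  -23 el  -18 p [ 0.03 -0.47  0.08] w [-0.25 -0.36  0.18] q [-2.35  0.11  2.21  1.08  1.62  3.14]
    az  -36 el   -6 p [ 0.15 -0.3  -0.18] w [-0.1  -0.11 -0.15] q [-2.81  1.15  2.27  1.    1.31  3.14]
    az  -52 el  -15 p [ 0.44 -0.28 -0.16] w [ 0.25 -0.04 -0.08] q [-3.01  2.11  2.29  1.68  1.    3.14]
[0.75, -0.1, 0.35]
    az  -71 el  -32 p [ 0.75 -0.1   0.35] w [0.66 0.16 0.52] q [ 0.12  0.18  1.46 -1.02  1.36  1.52]
    az  -71 el  -35 p [ 0.76 -0.12  0.38] w [0.67 0.13 0.56] q [ 0.08  0.17  1.4  -0.95  1.37  3.14]
    az  -55 el  -55 p [ 0.73 -0.4   0.61] w [ 0.63 -0.24  0.87] q [-0.48  0.21  0.86 -0.27  1.52  3.14]
    az  -22 el  -48 p [ 0.46 -0.62 
[... 1912 characters left out ...]
5 -0.3   0.3 ] w [ 0.66 -0.04  0.47] q [-0.18  0.17  1.55 -1.02  1.06  1.43]
    az  -71 el  -33 p [ 0.75 -0.31  0.31] w [ 0.66 -0.06  0.49] q [-0.2   0.16  1.53 -0.97  1.06  3.14]
    az  -42 el  -50 p [ 0.65 -0.52  0.43] w [ 0.5  -0.38  0.67] q [-0.77  0.    1.4   0.02  1.03  3.14]
    az  -18 el  -31 p [ 0.47 -0.62  0.29] w [ 0.21 -0.53  0.45] q [-1.33 -0.02  1.79  1.05  0.99  3.14]
    az  -26 el   -8 p [ 0.45 -0.58  0.04] w [ 0.17 -0.44  0.09] q [-1.37  0.41  2.08  2.04  1.07  3.14]
    az  -39 el    3 p [ 0.39 -0.37 -0.16] w [ 0.14 -0.17 -0.18] q [-1.21  1.15  2.13  2.6   1.74  3.14]
    az  -48 el   -1 p [ 0.45 -0.18 -0.13] w [ 0.24  0.06 -0.12] q [-2.61  2.11  2.22  1.51  1.39  3.14]
```

```bash
cat > st.py <<'E'
from sim import *
s=manip.state();print("t",round(s["time"],2),show(s["joint_pos"]))
m=rot(s["tool_rot"]);print("  up in tool",m[2].round(2),"F",np.abs(s["contact_force"]).max().round(1))
E
python3 -m pendant '[[1,[0.85,-0.39,-0.47],0],[1,[0.85,-0.39,-0.47],0],[1,[0.85,-0.39,-0.47],0]]'>/dev/null
python3 -m pendant '[[1,[0.85,-0.39,-0.47],0],[1,[0.85,-0.39,-0.47],0],[1,[0.85,-0.39,-0.47],0]]'>/dev/null
python3 -m pendant '[[1,[0.85,-0.39,-0.47],0],[1,[0.85,-0.39,-0.47],0],[1,[0.85,-0.39,-0.47],0]]'>/dev/null
python3 -m pendant '[[1,[0.85,-0.39,-0.47],0],[1,[0.85,-0.39,-0.47],0],[1,[0.85,-0.39,-0.47],0]]'>/dev/null
python3 -m pendant '[[1,[0.85,-0.39,-0.47],0],[1,[0.85,-0.39,-0.47],0],[1,[0.85,-0.39,-0.47],0]]'>/dev/null; python3 st.py
python3 -m pendant '[[1,[0.85,-0.39,-0.47],0.05],[1,[0.85,-0.39,-0.47],0.09],[1,[0.85,-0.39,-0.47],0.14],[1,[0.85,-0.39,-0.47],0.19],[1,[0.85,-0.39,-0.47],0.24],[1,[0.85,-0.39,-0.47],0.28],[1,[0.85,-0.39,-0.47],0.33],[1,[0.85,-0.39,-0.47],0.38],[1,[0.85,-0.39,-0.47],0.42],[1,[0.85,-0.39,-0.47],0.47]]'>/dev/null; python3 st.py
```

```text
t 8.4 az  -71 el  -32 p [ 0.68 -0.4   0.32] w [ 0.59 -0.15  0.49] q [-0.37  0.03  1.68 -0.97  0.91  1.3 ]
  up in tool [ 0.01  0.85 -0.53] F 1.0
t 9.4 az  -71 el  -32 p [ 0.75 -0.3   0.31] w [ 0.66 -0.05  0.48] q [-0.18  0.17  1.55 -1.01  1.06  2.9 ]
  up in tool [ 0.85  0.07 -0.53] F 0.9
```

```bash
python3 -m pendant '[[1,[0,0,0],0.05],[1,[0,0,0],0.1],[1,[0,0,0],0.14],[1,[0,0,0],0.19],[1,[0,0,0],0.24]]'>/dev/null; python3 st.py
python3 -m pendant '[[1,[0,0,0],0.05],[1,[0,0,0],0.1],[1,[0,0,0],0.14],[1,[0,0,0],0.19],[1,[0,0,0],0.24]]'>/dev/null; python3 st.py
python3 -m pendant '[[1,[0,0,0],0.05]]'>/dev/null; python3 st.py
python3 -m pendant '[[1,[0,0,0],0.05]]'>/dev/null; python3 st.py
```

```text
t 9.9 az  -66 el  -39 p [ 0.75 -0.34  0.35] w [ 0.65 -0.11  0.55] q [-0.29  0.11  1.49 -0.76  1.03  3.13]
  up in tool [ 0.69 -0.34 -0.63] F 0.8
t 10.4 az  -53 el  -47 p [ 0.73 -0.38  0.37] w [ 0.59 -0.21  0.6 ] q [-0.46  0.03  1.5  -0.39  0.95  3.13]
  up in tool [ 0.38 -0.57 -0.73] F 1.1
t 10.5 az  -49 el  -48 p [ 0.71 -0.4   0.37] w [ 0.57 -0.24  0.61] q [-0.52  0.01  1.5  -0.28  0.95  3.13]
  up in tool [ 0.28 -0.61 -0.74] F 1.1
t 10.6 az  -45 el  -49 p [ 0.7  -0.42  0.38] w [ 0.55 -0.27  0.61] q [-0.58 -0.01  1.5  -0.17  0.94  3.13]
  up in tool [ 0.17 -0.64 -0.75] F 0.8
```

```bash
python3 -m pendant '[[1,[0,0,0],0.05],[1,[0,0,0],0.1],[1,[0,0,0],0.14],[1,[0,0,0],0.19],[1,[0,0,0],0.24]]'>/dev/null; python3 st.py
python3 -m pendant '[[1,[0,0,0],0.05],[1,[0,0,0],0.1],[1,[0,0,0],0.14],[1,[0,0,0],0.19],[1,[0,0,0],0.24]]'>/dev/null; python3 st.py
python3 - <<'E'
from sim import *
q=manip.state()["joint_pos"]
def go(q,st,n=14):
    p0,r0,_=fk(q,X)
    for t in np.linspace(0,1,n):q=solve(p0+(np.array(st)-p0)*t,r0,q,.3)
    return q
def rollpush(q,n,w=.6,a=8.5):
    for i in range(n):
        p,r,_=fk(q,X);q=solve(p,r*Rz(np.radians(a)),q,w)
    return q
for st in([.75,-.2,.35],[.75,.1,.35],[.6,.1,.35],[.6,-.1,.3]):
    a=go(q,st);print(show(a))
    for k in(5,5,5):a=rollpush(a,k);print("    ",show(a))
E
```

```text
t 11.1 az  -28 el  -45 p [ 0.67 -0.46  0.36] w [ 0.47 -0.35  0.59] q [-0.77 -0.07  1.61  0.26  0.86  3.13]
  up in tool [-0.25 -0.66 -0.71] F 0.9
t 11.6 az  -19 el  -36 p [ 0.64 -0.49  0.33] w [ 0.39 -0.4   0.52] q [-0.93 -0.09  1.74  0.71  0.78  3.13]
  up in tool [-0.65 -0.48 -0.59] F 1.1
az   -8 el  -25 p [ 0.74 -0.22  0.33] w [ 0.46 -0.18  0.47] q [-0.52 -0.24  1.96  0.84  0.46  3.14]
     az   -6 el  -18 p [ 0.74 -0.24  0.27] w [ 0.44 -0.21  0.37] q [-0.59 -0.14  2.04  1.51  0.46  3.14]
     az   -9 el  -12 p [ 0.76 -0.23  0.22] w [ 0.45 -0.18  0.28] q [-0.53 -0.01  2.1   2.23  0.46  3.14]
     az  -16 el   -9 p [ 0.78 -0.18  0.19] w [ 0.48 -0.09  0.24] q [-0.34  0.08  2.1   3.02  0.46  3.14]
az    2 el  -17 p [0.76 0.07 0.31] w [0.46 0.05 0.4 ] q [-0.04 -0.27  2.09  1.05  0.09  3.14]
     az    2 el  -16 p [0.76 0.06 0.3 ] w [0.46 0.05 0.38] q [-0.05 -0.24  2.11  1.79  0.09  3.14]
     az    2 el  -14 p [0.76 0.07 0.29] w [0.46 0.06 0.37] q [-0.03 -0.22  2.11  2.53  0.09  3.14]
     az    0 el  -14 p [0.77 0.08 0.29] w [0.46 0.08 0.36] q [ 0.02 -0.2   2.11  3.29  0.09  3.14]
az    1 el  -13 p [0.64 0.06 0.3 ] w [0.33 0.06 0.37] q [-0.06 -0.64  2.4   1.04  0.09  3.14]
     az    2 el  -12 p [0.64 0.06 0.29] w [0.34 0.05 0.35] q [-0.06 -0.6   2.4   1.77  0.09  3.14]
     az    1 el  -12 p [0.65 0.07 0.28] w [0.34 0.06 0.34] q [-0.04 -0.55  2.4   2.52  0.09  3.14]
     az   -0 el  -11 p [0.65 0.08 0.28] w [0.34 0.08 0.34] q [ 0.01 -0.53  2.39  3.27  0.09  3.14]
az   -5 el  -26 p [ 0.6  -0.13  0.28] w [ 0.32 -0.11  0.41] q [-0.54 -0.69  2.36  0.84  0.56  3.14]
     az   -3 el  -20 p [ 0.62 -0.17  0.22] w [ 0.32 -0.16  0.32] q [-0.66 -0.46  2.38  1.47  0.57  3.14]
     az   -5 el  -14 p [ 0.65 -0.16  0.15] w [ 0.35 -0.14  0.22] q [-0.58 -0.18  2.37  2.16  0.58  3.14]
     az  -12 el  -10 p [ 0.68 -0.11  0.11] w [ 0.37 -0.04  0.16] q [-0.31  0.02  2.34  2.99  0.62  3.14]
```

```bash
cat > s2.py <<'E'
from sim import *
import itertools
def go(q,st,n=12):
    p0,r0,_=fk(q,X)
    for t in np.linspace(0,1,n):q=solve(p0+(np.array(st)-p0)*t,r0,q,.3)
    return q
def rollpush(q,n,w=.6,a=8.5):
    for i in range(n):
        p,r,_=fk(q,X);q=solve(p,r*Rz(np.radians(a)),q,w)
    return q
def azel(q):
    z=fk(q,X)[1].as_matrix()[:,2];return np.degrees([np.arctan2(z[1],z[0]),np.arcsin(z[2])])
E
python3 - <<'E'
from s2 import *
q=manip.state()["joint_pos"];q[5]-=2.2;res=[]
for x,y,z in itertools.product((.5,.65,.8),(0,.2,.4),(.3,.5)):
    a=go(q,[x,y,z])
    e=np.abs(fk(a,X)[0]-[x,y,z]).max();b=a.copy();a[5]=3.13
    for k in range(4):
        a=rollpush(a,4);az,el=azel(a)
        res.append((abs(az-50)+2*abs(el+30),x,y,z,k*4+4,round(az),round(el),b.round(1).tolist(),azel(b).round(),a.round(1).tolist(),fk(a,X)[0].round(2)))
res.sort(key=lambda t:t[0])
for r in res[:6]:print(*r)
E
```

```text
31.43049704218581 0.8 0.2 0.3 16 19 -30 [0.3, 0.1, 1.6, -0.8, 0.8, 2.9] [-19. -36.] [-0.4, -0.0, 1.9, 1.1, 0.7, 3.1] [ 0.79 -0.06  0.25]
35.02018456705793 0.8 0.4 0.3 16 32 -39 [0.6, 0.3, 1.3, -0.9, 1.0, 3.1] [-19. -36.] [-0.2, 0.2, 1.5, 0.8, 0.9, 3.1] [0.88 0.06 0.32]
37.596857683830905 0.8 0.2 0.5 12 17 -32 [0.3, 0.0, 1.4, -0.6, 1.0, 2.7] [-19. -36.] [-0.4, -0.2, 1.6, 0.7, 1.0, 3.1] [ 0.79 -0.09  0.47]
38.23098681833913 0.65 0.2 0.5 16 19 -27 [0.5, -0.3, 1.6, -0.7, 1.1, 2.7] [-19. -36.] [-0.9, -0.4, 2.0, 1.1, 1.2, 3.1] [ 0.61 -0.19  0.4 ]
39.16470974858745 0.65 0.2 0.3 16 16 -33 [0.5, -0.3, 1.9, -0.8, 0.9, 3.0] [-19. -36.] [-0.6, -0.4, 2.1, 1.0, 0.9, 3.1] [ 0.65 -0.1   0.27]
39.468146283419316 0.65 0.4 0.5 16 27 -38 [0.8, 0.0, 1.4, -0.8, 1.3, 3.0] [-19. -36.] [-0.5, -0.2, 1.5, 0.7, 1.3, 3.1] [ 0.72 -0.05  0.53]
```

```bash
cat > to.py <<'E'
import sys
from sim import *
s=manip.state();m=rot(s["tool_rot"]);t=np.array(eval(sys.argv[1]))
v=m.T@(t-s["tool_pos"])/.12;print("shift units",v.round(3),"n",round(np.abs(v).max(),2))
E
python3 to.py '[.78,.32,.38]'
```

```text
shift units [-3.819  5.572 -1.056] n 5.57
```

```bash
python3 -m pendant '[[1,[-0.1,0.1,0],-0.05],[1,[-0.2,0.2,0],-0.1],[1,[-0.3,0.3,0],-0.14],[1,[-0.4,0.4,-0.1],-0.19],[1,[-0.4,0.6,-0.1],-0.24],[1,[-0.5,0.7,-0.1],-0.28],[1,[-0.6,0.8,-0.2],-0.33],[1,[-0.69,0.9,-0.2],-0.38],[1,[-0.69,1,-0.2],-0.42],[1,[-0.69,1,-0.2],-0.47]]'>/dev/null;python3 st.py; python3 to.py '[.78,.32,.38]'
```

```text
t 12.6 az  -18 el  -36 p [ 0.66 -0.34  0.34] w [ 0.42 -0.26  0.53] q [-0.7  -0.28  1.89  0.49  0.69  1.97]
  up in tool [ 0.42 -0.69 -0.59] F 1.0
shift units [-4.82  -2.684 -0.834] n 4.82
```

```bash
python3 -m pendant '[[1,[-0.96,-0.54,-0.17],0],[1,[-0.96,-0.54,-0.17],0],[1,[-0.96,-0.54,-0.17],0]]'>/dev/null
python3 -m pendant '[[1,[-0.96,-0.54,-0.17],0],[1,[-0.96,-0.54,-0.17],0],[1,[-0.96,-0.54,-0.17],0]]'>/dev/null;python3 st.py
python3 -m pendant '[[1,[-0.96,-0.54,-0.17],0],[1,[-0.96,-0.54,-0.17],0],[1,[-0.96,-0.54,-0.17],0]]'>/dev/null
python3 -m pendant '[[1,[-0.96,-0.54,-0.17],0],[1,[-0.96,-0.54,-0.17],0],[1,[-0.96,-0.54,-0.17],0]]'>/dev/null;python3 st.py
python3 -m pendant '[[1,[-0.96,-0.54,-0.17],0],[1,[-0.96,-0.54,-0.17],0],[1,[-0.96,-0.54,-0.17],0]]'>/dev/null;python3 st.py
python3 - <<'E'
from s2 import *
a=manip.state()["joint_pos"]
for i in range(6):a=rollpush(a,4);print(show(a))
E
```

```text
t 13.2 az  -18 el  -36 p [ 0.71 -0.07  0.36] w [0.47 0.01 0.55] q [-0.14 -0.36  1.92 -0.23  0.66  2.89]
  up in tool [ 0.41 -0.7  -0.59] F 0.7
t 13.8 az  -11 el  -39 p [0.76 0.12 0.4 ] w [0.51 0.16 0.6 ] q [ 0.17 -0.19  1.69 -0.4   0.82  3.13]
  up in tool [ 0.39 -0.67 -0.63] F 0.6
t 14.1 az   -7 el  -41 p [0.77 0.2  0.43] w [0.54 0.23 0.64] q [ 0.27 -0.09  1.55 -0.39  0.9   3.13]
  up in tool [ 0.38 -0.66 -0.65] F 0.9
az    6 el  -42 p [0.78 0.11 0.44] w [0.55 0.08 0.65] q [ 0.01 -0.16  1.59  0.08  0.87  3.14]
az   17 el  -38 p [0.78 0.02 0.41] w [ 0.54 -0.05  0.6 ] q [-0.24 -0.19  1.7   0.55  0.87  3.14]
az   23 el  -29 p [ 0.77 -0.04  0.34] w [ 0.51 -0.15  0.5 ] q [-0.43 -0.16  1.84  0.99  0.88  3.14]
az   24 el  -20 p [ 0.76 -0.07  0.25] w [ 0.49 -0.19  0.36] q [-0.52 -0.04  1.97  1.41  0.89  3.14]
az   21 el  -11 p [ 0.76 -0.06  0.16] w [ 0.47 -0.17  0.22] q [-0.51  0.14  2.06  1.85  0.91  3.14]
az   15 el   -4 p [ 0.75 -0.01  0.07] w [ 0.45 -0.1   0.09] q [-0.38  0.37  2.12  2.35  1.    3.14]
```

```bash
cat >> st.py <<'E'
print("  x,y in tool",m[0].round(2),m[1].round(2))
E
python3 st.py|tail -1
python3 - <<'E'
from s2 import *
a0=manip.state()["joint_pos"]
for v in([0,.02,0],[0,.03,0],[.02,.03,0],[0,.03,.01]):
    a=a0;print(v)
    for i in range(16):
        p,r,_=fk(a,X);a=solve(p+np.array(v),r*Rz(np.radians(8)),a,.6)
        if i%5==4:print(show(a))
E
```

```text
x,y in tool [ 0.21 -0.62  0.75] [-0.9  -0.43 -0.1 ]
[0, 0.02, 0]
az   13 el  -42 p [0.79 0.16 0.44] w [0.56 0.1  0.65] q [ 0.05 -0.12  1.56  0.18  0.88  3.14]
az   28 el  -33 p [0.8  0.14 0.37] w [0.56 0.01 0.55] q [-0.11 -0.12  1.72  0.75  0.79  3.14]
az   33 el  -21 p [0.8  0.19 0.28] w [0.55 0.03 0.4 ] q [-0.09 -0.03  1.9   1.35  0.63  3.14]
[0, 0.03, 0]
az   16 el  -42 p [0.8  0.19 0.44] w [0.57 0.13 0.65] q [ 0.09 -0.09  1.52  0.18  0.88  3.14]
az   32 el  -32 p [0.81 0.21 0.37] w [0.58 0.07 0.53] q [-0.01 -0.06  1.69  0.76  0.74  3.14]
az   37 el  -20 p [0.81 0.32 0.28] w [0.57 0.14 0.39] q [0.12 0.07 1.81 1.41 0.49 3.14]
[0.02, 0.03, 0]
az   16 el  -42 p [0.9  0.2  0.44] w [0.67 0.14 0.65] q [0.09 0.14 1.29 0.17 0.88 3.14]
az   32 el  -30 p [0.98 0.23 0.36] w [0.75 0.08 0.52] q [0.01 0.34 1.26 0.75 0.72 3.14]
az   36 el  -16 p [1.04 0.34 0.27] w [0.79 0.16 0.36] q [0.1  0.57 1.23 1.4  0.51 3.14]
[0, 0.03, 0.01]
az   16 el  -42 p [0.8  0.19 0.49] w [0.57 0.12 0.7 ] q [ 0.08 -0.08  1.44  0.17  0.96  3.14]
az   34 el  -31 p [0.81 0.19 0.46] w [0.58 0.04 0.62] q [-0.06 -0.09  1.57  0.73  0.89  3.14]
az   40 el  -16 p [0.81 0.27 0.39] w [0.58 0.07 0.48] q [-0.   -0.03  1.75  1.32  0.69  3.14]
```

```bash
python3 -m pendant '[[1,[-0.19,-0.16,-0.08],0.05],[1,[-0.38,-0.32,-0.16],0.1],[1,[-0.57,-0.48,-0.24],0.14]]'>/dev/null;python3 st.py
```

```text
t 14.4 az    4 el  -42 p [0.79 0.2  0.46] w [0.55 0.18 0.68] q [ 0.18 -0.09  1.49 -0.11  0.92  3.13]
  up in tool [ 0.11 -0.73 -0.67] F 0.7
  x,y in tool [ 0.17 -0.65  0.74] [-0.98 -0.19  0.05]
```

```bash
python3 -m pendant '[[1,[-0.23,-0.1,-0.05],0.05],[1,[-0.46,-0.2,-0.1],0.1],[1,[-0.69,-0.3,-0.15],0.14]]'>/dev/null;python3 st.py
python3 -m pendant '[[1,[-0.25,0,-0.03],0.05],[1,[-0.48,0.05,-0.06],0.1],[1,[-0.7,0.1,-0.1],0.14]]'>/dev/null;python3 st.py
```

```text
t 14.7 az   15 el  -40 p [0.79 0.19 0.48] w [0.56 0.12 0.68] q [ 0.09 -0.11  1.49  0.18  0.91  3.13]
  up in tool [-0.17 -0.74 -0.65] F 1.2
  x,y in tool [ 0.12 -0.67  0.74] [-0.98  0.04  0.2 ]
t 15.0 az   25 el  -36 p [0.78 0.19 0.46] w [0.55 0.08 0.64] q [ 0.   -0.17  1.61  0.47  0.86  3.13]
  up in tool [-0.44 -0.68 -0.58] F 0.3
  x,y in tool [ 0.07 -0.67  0.74] [-0.9   0.28  0.34]
```

```bash
python3 -m pendant '[[1,[-0.3,0.05,0],0.05],[1,[-0.57,0.15,0.05],0.1],[1,[-0.8,0.3,0.1],0.14]]'>/dev/null;python3 st.py
cat > plan.py <<'E'
from s2 import *
s=manip.state();q0=s["joint_pos"].copy();zt=rot(s["tool_rot"])[:,2];az=np.r_[zt[:2]/np.linalg.norm(zt[:2]),0]
m=rot(s["tool_rot"]);phi=np.arctan2(m[2,1],m[2,0])  # roll aligning tool x with up: rot by phi
cup=np.array([.4539,-.1104,0]);tin=np.array([.5263,.0893,0]);co=np.array([.4758,-.323,.006])
def path(name,p,r,q,n=12):
    pa,ra,_=fk(q,X);dv=(ra.inv()*r).as_rotvec();worst=0
    for t in np.linspace(0,1,n+1)[1:]:
        q,e=ik(pa+(p-pa)*t,ra*R.from_rotvec(dv*t),q);worst=max(worst,e)
    print("  ",name,q.round(2),"err %.4f"%worst);return q
def ikr(p,r,q):return ik(p,r,q)
for flip in(0,np.pi):
    d=(phi+flip+np.pi)%(2*np.pi)-np.pi
    r=R.from_matrix(m)*Rz(d);print("roll needed units",d/np.pi)
    q=q0.copy();q[5]+=d
    if q[5]>3.14:
        q[5]-=2*np.pi;print(" long way",(d-2*np.pi)/np.pi)
    if q[5]<-3.14: q[5]+=2*np.pi
    g=lambda c,z:c+[0,0,z]+.017*zt
    q=path("above",g(cup,.2),r,q);q=path("grasp",g(cup,.06),r,q);q=path("lift",g(cup,.2),r,q);q=path("tin",g(tin,.2),r,q)
    for ps in(1,-1):
        a=path("pour%d"%ps,g(tin,.13),r*Rz(ps*np.pi/2),q);a=path("pour",g(tin,.1),r*Rz(ps*np.pi*.999),a)
    q=path("coaster",g(co,.2),r,q);q=path("place",g(co,.06),r,q)
E
python3 plan.py
```

```text
t 15.3 az   32 el  -29 p [0.77 0.21 0.42] w [0.54 0.06 0.58] q [-0.02 -0.19  1.73  0.76  0.76  3.13]
  up in tool [-0.69 -0.54 -0.48] F 0.4
  x,y in tool [ 0.   -0.67  0.74] [-0.73  0.51  0.46]
roll needed units -0.7868635533526962
   above [-1.04 -0.58  2.41  1.08  1.47 -0.24] err 0.0000
   grasp [-1.04 -0.22  2.45  1.14  1.29 -0.61] err 0.0000
   lift [-1.04 -0.58  2.41  1.08  1.47 -0.24] err 0.0000
   tin [-0.41 -0.72  2.49  1.09  0.94  0.12] err 0.0000
   pour1 [-0.41 -0.57  2.53  1.23  0.86  1.46] err 0.0000
   pour [-0.41 -0.48  2.54  1.31  0.84  2.91] err 0.0000
   pour-1 [-0.41 -0.57  2.53  1.23  0.86 -1.68] err 0.0000
   pour [-0.35 -0.58  2.54  1.16  0.79 -3.14] err 0.1739
   coaster [-1.21 -0.03  1.97  1.03  1.55 -0.42] err 0.0000
   place [-1.21  0.22  2.    1.05  1.42 -0.66] err 0.0000
roll needed units 0.2131364466473038
 long way -1.7868635533526962
   above [-0.97 -0.74  2.44  1.    1.41 -3.14] err 0.2564
   grasp [-0.86 -0.7   2.58  0.94  1.15 -3.14] err 0.5345
   lift [-0.97 -0.74  2.44  1.    1.41 -3.14] err 0.2564
   tin [-0.41 -0.72  2.49  1.09  0.94 -3.02] err 0.0000
   pour1 [-0.41 -0.57  2.53  1.23  0.86 -1.68] err 0.0000
   pour [-0.41 -0.48  2.54  1.31  0.84 -0.23] err 0.0000
   pour-1 [ 0.15 -0.62  2.58 -0.18  0.1  -3.14] err 1.1063
   pour [ 0.27 -0.56  2.58 -1.02  0.09 -3.14] err 2.0513
   coaster [-1.11 -0.14  1.95  0.91  1.48 -3.14] err 0.7239
   place [-1.04  0.01  1.98  0.82  1.28 -3.14] err 0.9625
```

```bash
python3 -m pendant '[[1,[0,0,0],-0.05],[1,[0,0,0],-0.1],[1,[0,0,0],-0.15],[1,[0,0,0],-0.2],[1,[0,0,0],-0.25],[1,[0,0,0],-0.3],[1,[0,0,0],-0.35],[1,[0,0,0],-0.4],[1,[0,0,0],-0.45],[1,[0,0,0],-0.5]]'>/dev/null
python3 -m pendant '[[1,[0,0,0],-0.05],[1,[0,0,0],-0.1],[1,[0,0,0],-0.15],[1,[0,0,0],-0.2],[1,[0,0,0],-0.25],[1,[0,0,0],-0.29],[1,[0,0,0],-0.29]]'>/dev/null; python3 st.py
cat > goto.py <<'E'
# python3 goto.py cup|tin|co  height  [ahead]: shift to bring point 17mm behind TCP to object axis at height
import sys
from sim import *
O=dict(cup=[.4539,-.1104,0],tin=[.5263,.0893,0],co=[.4758,-.323,0])
s=manip.state();m=rot(s["tool_rot"]);zt=m[:,2];az=np.r_[zt[:2]/np.hypot(*zt[:2]),0]
t=np.array(O[sys.argv[1]])+[0,0,float(sys.argv[2])]+.017*zt
if len(sys.argv)>3:t=t+float(sys.argv[3])*az
print("units",(m.T@(t-s["tool_pos"])/.12).round(3),"up in tool",m[2].round(3))
E
python3 goto.py cup .2
```

```text
t 17.0 az   32 el  -29 p [0.77 0.21 0.42] w [0.54 0.06 0.58] q [-0.02 -0.19  1.73  0.76  0.77  0.72]
  up in tool [ 0.87 -0.05 -0.49] F 0.2
  x,y in tool [0.44 0.5  0.74] [ 0.21 -0.86  0.46]
units [-3.331  1.065 -2.147] up in tool [ 0.872 -0.051 -0.486]
```

```bash
python3 -m pendant '[[1,[-0.83,0.27,-0.54],0],[1,[-0.83,0.27,-0.54],0],[1,[-0.83,0.27,-0.54],0]]'>/dev/null
python3 -m pendant '[[1,[-0.83,0.27,-0.54],0],[1,[-0.83,0.27,-0.54],0],[1,[-0.83,0.27,-0.54],0]]'>/dev/null;python3 st.py|head -2
python3 -m pendant '[[1,[-0.83,0.27,-0.54],0],[1,[-0.83,0.27,-0.54],0],[1,[-0.83,0.27,-0.54],0]]'>/dev/null
python3 -m pendant '[[1,[-0.83,0.27,-0.54],-0.019],[1,[-0.83,0.27,-0.54],-0.019],[1,[-0.83,0.27,-0.54],-0.019],[1,[-0.83,0.27,-0.54],-0.019]]'>/dev/null;python3 st.py; python3 goto.py cup .13;python3 goto.py cup .058
python3 - <<'E'
from h import *
f=manip.grab_frame("wrist");cv2.imwrite("pics/w1.png",f["img"][:,:,::-1])
f=manip.grab_frame("scene");cv2.imwrite("pics/s1.png",f["img"][:,:,::-1])
a=cv2.imread("pics/w1.png");b=cv2.imread("pics/s1.png")
cv2.imwrite("pics/ws1.png",np.hstack([cv2.resize(a,(400,250)),cv2.resize(b[40:320,150:598],(400,250))]))
E
```

```text
t 17.6 az   32 el  -29 p [0.62 0.05 0.3 ] w [ 0.38 -0.1   0.46] q [-0.44 -0.53  2.18  1.02  1.03  0.29]
  up in tool [ 0.87 -0.06 -0.49] F 0.6
t 18.3 az   32 el  -29 p [ 0.46 -0.11  0.19] w [ 0.23 -0.25  0.35] q [-1.06 -0.58  2.41  1.06  1.48 -0.24]
  up in tool [ 0.87 -0.   -0.49] F 0.4
  x,y in tool [0.42 0.52 0.74] [ 0.25 -0.85  0.46]
units [-0.478 -0.022  0.325] up in tool [ 0.871 -0.004 -0.492]
units [-1.    -0.019  0.62 ] up in tool [ 0.871 -0.004 -0.492]
```

View pics/ws1.png

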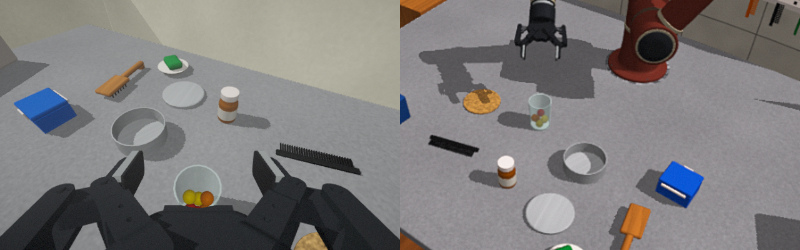

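```bash
python3 -m pendant '[[1,[-0.25,-0.02,0.16],0],[1,[-0.48,-0.02,0.32],0],[1,[-0.66,-0.02,0.43],0],[1,[-0.84,-0.02,0.53],0],[1,[-0.94,-0.02,0.59],0],[1,[-1,-0.02,0.62],0],[1,[-1,-0.02,0.62],0]]'; python3 st.py;python3 goto.py cup .058
python3 - <<'E'
from h import *
f=manip.grab_frame("wrist");cv2.imwrite("pics/w2.png",f["img"][:,:,::-1])
f=manip.grab_frame("top");cv2.imwrite("pics/t2.png",f["img"][:,:,::-1])
a=cv2.imread("pics/w2.png");b=cv2.imread("pics/t2.png")
cv2.imwrite("pics/ws2.png",np.hstack([cv2.resize(a,(400,250)),cv2.resize(b[200:340,280:504],(400,250),interpolation=cv2.INTER_CUBIC)]))
E
```

```text
time: 19.1
tool_pos: [0.4674, -0.0986, 0.0494]
tool_rot: [-0.141, 0.83, 0.237, 0.485]
contact_force: [-0.5, -0.2, -0.4]
gripper_width: 1.002
grasp_force: 0.0
t 19.1 az   32 el  -29 p [ 0.47 -0.1   0.05] w [ 0.23 -0.25  0.21] q [-1.03 -0.22  2.45  1.14  1.28 -0.6 ]
  up in tool [ 0.87 -0.   -0.49] F 0.5
  x,y in tool [0.42 0.53 0.74] [ 0.26 -0.85  0.46]
units [-0.01   0.023 -0.022] up in tool [ 0.871 -0.003 -0.491]
```

View pics/ws2.png

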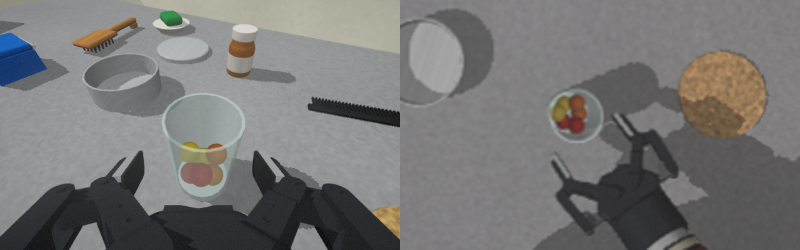

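Run:
```python
from h import *
s=manip.state();m=rot(s["tool_rot"]);p=s["tool_pos"]
f=manip.grab_frame("top");w=manip.grab_frame("wrist")
K=lambda f:np.array([[f["fx"],0,f["cx"]],[0,f["fy"],f["cy"]],[0,0,1.]])
def proj(f,P,Rm,e):
    c=(np.array(P)-e)@Rm;return cv2.projectPoints(c.reshape(-1,1,3),np.zeros(3),np.zeros(3),K(f),np.array(f["D"]))[0].reshape(-1,2)
Rt=rot(f["rotation"])
T=w["tool_from_camera"];Rw=m@T[:3,:3];ew=p+m@T[:3,3];print(T.round(3),ew)
pts=[p,p-.019*m[:,2],p+.0425*m[:,1]-.013*m[:,2],p-.0425*m[:,1]-.013*m[:,2],[.4539,-.1104,.095],[.4539,-.1104,0]]
a=f["img"][:,:,::-1].copy();b=w["img"][:,:,::-1].copy()
u=proj(f,pts,Rt,f["eye"]);v=proj(w,pts,Rw,ew);print(u.round(0).tolist(),v.round(0).tolist())
A=cv2.resize(a[220:330,330:440],(400,400),interpolation=cv2.INTER_CUBIC)
cols=[(0,0,255),(0,255,255),(255,0,255),(255,0,255),(0,255,0),(255,255,0)]
for q,r,c in zip(u,v,cols):
    cv2.circle(A,tuple(int(x) for x in (q-[330,220])*400/110),4,c,-1);cv2.circle(b,tuple(int(x) for x in r),5,c,-1)
b=cv2.resize(b[100:400,170:470],(400,400));cv2.imwrite("pics/m.png",np.hstack([A,b]))
```

```text
[[-0.    -0.961 -0.277  0.07 ]
 [ 1.    -0.    -0.     0.   ]
 [ 0.    -0.277  0.961 -0.18 ]
 [ 0.     0.     0.     1.   ]] [ 0.3637993  -0.16468123  0.19951382]
[[371.0, 258.0], [376.0, 264.0], [389.0, 252.0], [359.0, 272.0], [379.0, 265.0], [373.0, 263.0]] [[317.0, 219.0], [317.0, 231.0], [386.0, 227.0], [247.0, 227.0], [321.0, 190.0], [320.0, 281.0]]
```

View pics/m.png

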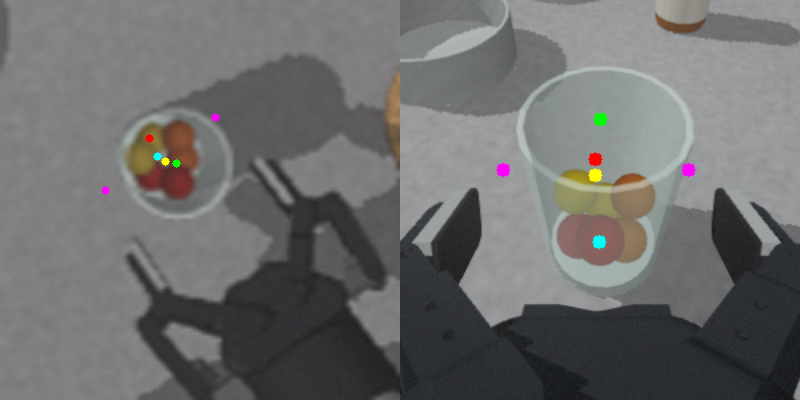

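```bash
python3 -m pendant '[[1,[0.08,0.02,-0.02],0],[1,[0.12,0.02,0.08],0],[1,[0.17,0.02,0.15],0],[1,[0.21,0.02,0.22],0],[1,[0.24,0.02,0.27],0],[1,[0.245,0.02,0.3],0],[1,[0.245,0.02,0.3],0]]'; python3 goto.py cup .066 .046
python3 - <<'E'
from h import *
f=manip.grab_frame("top");w=manip.grab_frame("wrist")
A=cv2.resize(f["img"][220:330,330:440],(400,400),interpolation=cv2.INTER_CUBIC)
b=cv2.resize(w["img"][100:400,170:470],(400,400));cv2.imwrite("pics/m2.png",np.hstack([A,b])[:,:,::-1])
E
```

```text
time: 20.0
tool_pos: [0.507, -0.0764, 0.0571]
tool_rot: [-0.14, 0.83, 0.237, 0.485]
contact_force: [0.7, -0.1, 0.6]
gripper_width: 1.003
grasp_force: 0.0
units [-0.005  0.005 -0.018] up in tool [ 0.871 -0.003 -0.491]
```

View pics/m2.png

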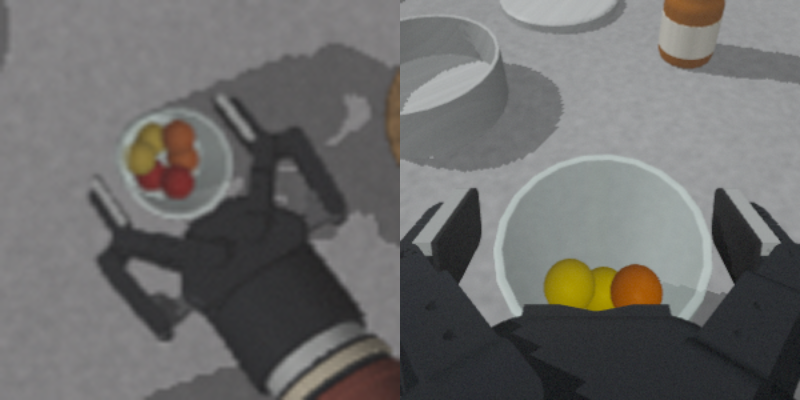

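```bash
python3 -m pendant '[[1,[-0.015,0,-0.03],0],[0.3,[-0.015,0,-0.03],0],[0.3,[-0.015,0,-0.03],0],[0.3,[-0.015,0,-0.03],0],[0.3,[-0.015,0,-0.03],0],[0.3,[-0.015,0,-0.03],0],[0.3,[-0.015,0,-0.03],0]]'|tail -3
python3 -m pendant '[[0.3,[0,0,0],0],[0.3,[0,0,0],0],[0.3,[0.04,0,-0.02],0],[0.3,[0.09,0,-0.05],0],[0.3,[0.2,0,-0.11],0],[0.3,[0.3,0,-0.17],0]]'
python3 - <<'E'
from h import *
f=manip.grab_frame("scene");w=manip.grab_frame("wrist")
A=cv2.resize(f["img"][60:260,200:400],(400,400),interpolation=cv2.INTER_CUBIC)
b=cv2.resize(w["img"][100:400,170:470],(400,400));cv2.imwrite("pics/m3.png",np.hstack([A,b])[:,:,::-1])
E
```

```text
contact_force: [-1.4, -2.6, 4.0]
gripper_width: 0.779
grasp_force: 65.9
time: 21.4
tool_pos: [0.5025, -0.0779, 0.098]
tool_rot: [-0.141, 0.831, 0.237, 0.484]
contact_force: [-0.3, -0.0, -2.4]
gripper_width: 0.776
grasp_force: 66.9
```

View pics/m3.png

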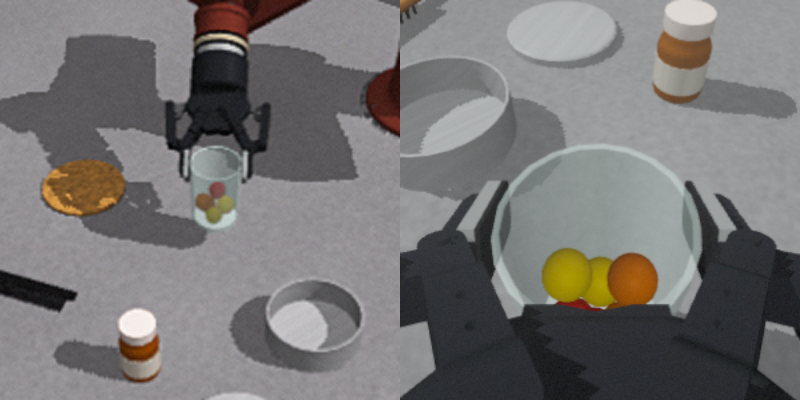

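```bash
cat > pour.py <<'E'
from s2 import *
G0=np.array([.4539,-.1104,0]);P0=np.array([.5025,-.0779,.0567])
s=manip.state();m=rot(s["tool_rot"]);
import os
if not os.path.exists("G.npz"): np.savez("G.npz",G=m.T@(G0-P0),u=m.T@np.array([0,0,1.]),m=m)
Z=np.load("G.npz");G,u,m0=Z["G"],Z["u"],Z["m"]   # glass origin, axis in tool; grasp orientation
def geom(mm):
    a=mm@u;b=a*.095;o=mm@G;dn=np.array([0,0,-1.])-a*(-a[2]);n=np.linalg.norm(dn);dn=dn/n if n>1e-3 else dn
    mouth=o+b;lip=mouth+.034*dn;foot=o+.031*dn
    fing=[-.05*mm[:,2]+k*.05*mm[:,1]+j*.011*mm[:,0] for k in(1,-1) for j in(1,-1)]
    body=[-.115*mm[:,2]+k*.043*mm[:,1]+j*.043*mm[:,0] for k in(1,-1) for j in(1,-1)]
    return a,mouth,lip,min(f[2] for f in fing),min(f[2] for f in body),min(foot[2],lip[2])
E
python3 - <<'E'
from pour import *
print("G",G.round(4),u.round(3))
tin=np.array([.5263,.0893,0]);q=s["joint_pos"];r0=R.from_matrix(m0)
for ph in(0,40,70,90,110,130,150,165,178):
    r=r0*Rz(np.radians(ph));mm=r.as_matrix();a,mo,lip,fz,bz,gz=geom(mm)
    h=a[:2]/max(np.hypot(*a[:2]),1e-6)
    # lip 20 mm short of tin centre, against the pour direction; lowest of anything at .052
    t=np.r_[tin[:2]-.022*h*(ph>60)-lip[:2] if ph>60 else tin[:2]-mo[:2], .052-min(lip[2],fz,bz,gz)]
    pa,ra,_=fk(q,X);dv=(ra.inv()*r).as_rotvec();w=0
    for k in np.linspace(0,1,9)[1:]:q,e=ik(pa+(t-pa)*k,ra*R.from_rotvec(dv*k),q);w=max(w,e)
    print(ph,"tilt %.0f"%np.degrees(np.arccos(a[2])),"dir",a.round(2),"TCP",t.round(3),"lipz %.3f mouthz %.3f fing %.3f body %.3f"%(lip[2]+t[2],mo[2]+t[2],fz+t[2],bz+t[2]),q.round(2),"%.3f"%w)
E
```

```text
G [-0.0781  0.0018 -0.0231] [ 0.871  0.    -0.491]
0 tilt nan dir [ 0. -0.  1.] TCP [0.575 0.122 0.109] lipz 0.147 mouthz 0.147 fing 0.124 body 0.128 [-0.29 -0.39  2.45  1.32  0.74 -0.17] 0.000
40 tilt 35 dir [ 0.21 -0.53  0.82] TCP [0.574 0.125 0.111] lipz 0.128 mouthz 0.148 fing 0.101 body 0.115 [-0.28 -0.4   2.45  1.31  0.74  0.54] 0.000
70 tilt 60 dir [ 0.19 -0.84  0.5 ] TCP [0.566 0.164 0.092] lipz 0.097 mouthz 0.126 fing 0.073 body 0.101 [-0.17 -0.38  2.47  1.39  0.63  1.02] 0.000
90 tilt 76 dir [ 0.1  -0.97  0.24] TCP [0.573 0.156 0.072] lipz 0.072 mouthz 0.105 fing 0.053 body 0.091 [-0.19 -0.3   2.45  1.48  0.64  1.26] 0.000
110 tilt 91 dir [-0.05 -1.   -0.02] TCP [0.578 0.147 0.072] lipz 0.069 mouthz 0.103 fing 0.052 body 0.080 [-0.22 -0.28  2.44  1.48  0.66  1.59] 0.000
130 tilt 104 dir [-0.24 -0.94 -0.25] TCP [0.582 0.138 0.067] lipz 0.064 mouthz 0.097 fing 0.052 body 0.071 [-0.24 -0.25  2.43  1.49  0.68  1.91] 0.000
150 tilt 115 dir [-0.45 -0.79 -0.42] TCP [0.583 0.13  0.058] lipz 0.057 mouthz 0.087 fing 0.052 body 0.063 [-0.26 -0.21  2.43  1.51  0.69  2.21] 0.000
165 tilt 119 dir [-0.59 -0.64 -0.49] TCP [0.584 0.126 0.052] lipz 0.052 mouthz 0.082 fing 0.056 body 0.062 [-0.27 -0.19  2.42  1.53  0.7   2.44] 0.000
178 tilt 121 dir [-0.71 -0.48 -0.52] TCP [0.584 0.124 0.051] lipz 0.052 mouthz 0.081 fing 0.064 body 0.069 [-0.28 -0.19  2.42  1.53  0.7   2.67] 0.000<stdin>:11: RuntimeWarning: invalid value encountered in arccos
```

```bash
python3 to.py '[.503,-.078,.155]'; python3 to.py '[.573,.15,.155]'
```

```text
shift units [ 0.4   -0.012 -0.224] n 0.4
shift units [ 1.137 -1.316  1.083] n 1.32
```

```bash
python3 -m pendant '[[0.3,[0.2,0,-0.11],0],[0.3,[0.4,-0.01,-0.22],0],[0.3,[0.47,-0.14,-0.09],0],[0.3,[0.55,-0.27,0.04],0],[0.3,[0.62,-0.4,0.17],0],[0.3,[0.7,-0.53,0.3],0],[0.3,[0.77,-0.66,0.43],0]]'>/dev/null
python3 -m pendant '[[0.3,[0.07,-0.13,0.13],0],[0.3,[0.15,-0.26,0.26],0],[0.3,[0.22,-0.39,0.39],0],[0.3,[0.3,-0.52,0.52],0],[0.3,[0.37,-0.65,0.65],0],[0.3,[0.37,-0.65,0.65],0]]'; python3 st.py
python3 to.py '[.573,.156,.088]'
```

```text
time: 22.8
tool_pos: [0.5716, 0.1525, 0.1525]
tool_rot: [-0.142, 0.83, 0.239, 0.483]
contact_force: [0.2, 0.2, -2.5]
gripper_width: 0.779
grasp_force: 67.8
t 22.8 az   32 el  -30 p [0.57 0.15 0.15] w [0.34 0.   0.31] q [-0.21 -0.51  2.44  1.18  0.72  0.05]
  up in tool [ 0.87 -0.   -0.49] F 2.5
  x,y in tool [0.42 0.53 0.73] [ 0.26 -0.85  0.47]
shift units [-0.455 -0.015  0.287] n 0.45
```

```bash
python3 -m pendant '[[0.3,[0,0,0],0.04],[0.3,[0,0,0],0.08],[0.3,[-0.05,0,0.03],0.12],[0.3,[-0.1,0,0.06],0.16],[0.3,[-0.15,0,0.09],0.2],[0.3,[-0.2,0,0.13],0.24],[0.3,[-0.25,0,0.16],0.28],[0.3,[-0.3,0,0.19],0.32],[0.3,[-0.35,-0.01,0.22],0.36],[0.3,[-0.37,-0.01,0.23],0.4]]'
python3 to.py '[.576,.150,.077]'; python3 to.py '[.582,.138,.072]'
```

```text
time: 23.8
tool_pos: [0.5729, 0.1514, 0.0997]
tool_rot: [-0.398, 0.811, -0.299, 0.308]
contact_force: [-0.0, -0.6, -2.7]
gripper_width: 0.776
grasp_force: 67.9
shift units [-0.024  0.156  0.107] n 0.16
shift units [0.069 0.229 0.118] n 0.23
```

```bash
python3 -m pendant '[[0.3,[0,0.05,0.03],0.04],[0.3,[-0.02,0.1,0.06],0.08],[0.3,[-0.02,0.14,0.09],0.11],[0.3,[-0.02,0.156,0.107],0.14],[0.3,[-0.02,0.156,0.107],0.17],[0.3,[-0.02,0.156,0.107],0.2],[0.3,[0,0.18,0.11],0.23],[0.3,[0.02,0.2,0.11],0.26],[0.3,[0.04,0.22,0.115],0.3],[0.3,[0.07,0.23,0.118],0.33]]'
python3 to.py '[.583,.130,.065]'
python3 - <<'E'
from h import *
f=manip.grab_frame("scene");w=manip.grab_frame("top")
A=cv2.resize(f["img"][110:260,280:430],(400,400),interpolation=cv2.INTER_CUBIC)
b=cv2.resize(w["img"][180:300,230:350],(400,400),interpolation=cv2.INTER_CUBIC);cv2.imwrite("pics/m4.png",np.hstack([A,b])[:,:,::-1])
E
```

```text
time: 24.8
tool_pos: [0.5826, 0.1376, 0.073]
tool_rot: [0.499, -0.556, 0.661, -0.071]
contact_force: [-0.1, 0.7, -1.5]
gripper_width: 0.777
grasp_force: 68.0
shift units [0.09  0.018 0.006] n 0.09
```

View pics/m4.png

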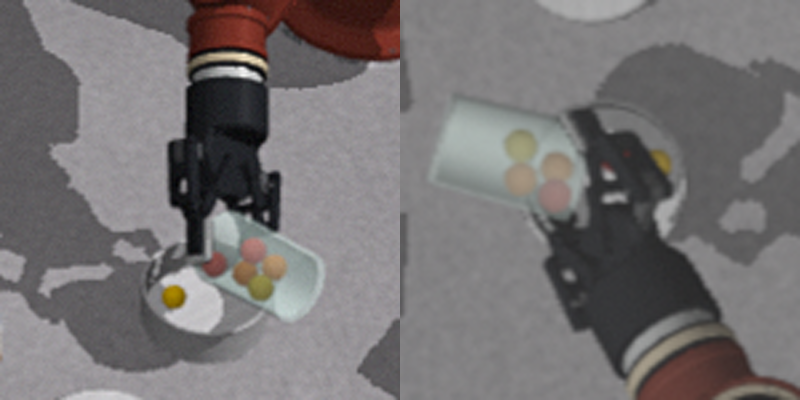

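The drops are rolling out: one yellow is in the tin and five are still in the glass. The mouth is over the tin, so I'll tip further and wait.

```bash
python3 -m pendant '[[0.3,[0.03,0,0],0.03],[0.3,[0.06,0.01,0],0.06],[0.3,[0.09,0.018,0],0.09],[0.3,[0.09,0.018,0.006],0.11],[0.3,[0.09,0.018,0.006],0.11],[0.3,[0.09,0.018,0.006],0.11],[0.3,[0.09,0.018,0.006],0.11],[0.3,[0.09,0.018,0.006],0.11],[0.3,[0.09,0.018,0.006],0.11],[0.3,[0.09,0.018,0.006],0.11]]'
python3 -m pendant '[[0.3,[0,0,0],0],[0.3,[0,0,0],0],[0.3,[0,0,0],0],[0.3,[0,0,0],0]]'|grep force
python3 - <<'E'
from h import *
for n in("scene","top"):
    w=manip.grab_frame(n);h=cv2.cvtColor(w["img"],cv2.COLOR_RGB2HSV)
    cv2.imwrite(f"pics/p_{n}.png",w["img"][:,:,::-1])
    m=cv2.inRange(h,(0,110,70),(35,255,255));box=(slice(160,260),slice(300,430)) if n=="scene" else (slice(190,290),slice(220,340))
    k,_,S,C=cv2.connectedComponentsWithStats(m[box].copy());print(n,[(S[i,4],(C[i]+[box[1].start,box[0].start]).round().tolist()) for i in range(1,k) if S[i,4]>5])
E
```

```text
time: 25.9
tool_pos: [0.5841, 0.1306, 0.0669]
tool_rot: [0.504, -0.436, 0.745, 0.015]
contact_force: [-0.0, -0.4, -2.7]
gripper_width: 0.775
grasp_force: 68.0
contact_force: [0.1, 0.3, -0.8]
grasp_force: 68.0
scene [(np.int32(170), [343.0, 217.0]), (np.int32(60), [350.0, 221.0]), (np.int32(12), [350.0, 232.0])]
top [(np.int32(14), [220.0, 210.0]), (np.int32(23), [301.0, 217.0])]
```

```bash
python3 to.py '[.584,.131,.15]'; python3 st.py
```

```text
shift units [-0.532 -0.286 -0.339] n 0.53
t 26.4 az   32 el  -29 p [0.58 0.13 0.07] w [ 0.35 -0.02  0.22] q [-0.26 -0.24  2.42  1.48  0.69  2.28]
  up in tool [-0.76 -0.42 -0.49] F 1.2
  x,y in tool [-0.11 -0.66  0.74] [-0.63  0.62  0.46]
```

```bash
python3 -m pendant '[[0.3,[-0.18,-0.09,-0.11],0],[0.3,[-0.35,-0.19,-0.22],0],[0.3,[-0.53,-0.28,-0.34],0],[0.3,[-0.53,-0.28,-0.34],-0.04],[0.3,[-0.53,-0.28,-0.34],-0.08],[0.3,[-0.53,-0.28,-0.34],-0.12],[0.3,[-0.53,-0.28,-0.34],-0.16],[0.3,[-0.53,-0.28,-0.34],-0.2],[0.3,[-0.53,-0.28,-0.34],-0.24],[0.3,[-0.53,-0.28,-0.34],-0.28]]'|grep force
python3 -m pendant '[[0.3,[0,0,0],-0.04],[0.3,[0,0,0],-0.08],[0.3,[0,0,0],-0.12],[0.3,[0,0,0],-0.16],[0.3,[0,0,0],-0.2],[0.3,[0,0,0],-0.24],[0.3,[0,0,0],-0.28],[0.3,[0,0,0],-0.32],[0.3,[0,0,0],-0.36],[0.3,[0,0,0],-0.4]]'|grep force
python3 -m pendant '[[0.3,[0,0,0],-0.04],[0.3,[0,0,0],-0.08],[0.3,[0,0,0],-0.12],[0.3,[0,0,0],-0.16],[0.3,[0,0,0],-0.16]]'|grep force
python3 st.py
python3 to.py '[.505,-.285,.155]'
python3 - <<'E'
from h import *
w=manip.grab_frame("wrist");t=manip.grab_frame("top");f=manip.grab_frame("scene")
A=cv2.resize(t["img"][180:300,220:340],(260,260),interpolation=cv2.INTER_CUBIC)
B=cv2.resize(w["img"][100:400,170:470],(260,260));C=cv2.resize(f["img"][130:250,300:420],(260,260),interpolation=cv2.INTER_CUBIC)
cv2.imwrite("pics/m5.png",np.hstack([A,B,C])[:,:,::-1])
for n,g,b in(("wrist",w,(100,400,170,470)),("top",t,(190,290,225,345))):
    h=cv2.cvtColor(g["img"],cv2.COLOR_RGB2HSV)[b[0]:b[1],b[2]:b[3]];m=cv2.inRange(h,(0,110,70),(35,255,255))
    k,_,S,C=cv2.connectedComponentsWithStats(m);print(n,[(int(S[i,4]),(C[i]+[b[2],b[0]]).round().tolist()) for i in range(1,k) if S[i,4]>5])
E
```

```text
contact_force: [-0.5, 0.3, -2.3]
grasp_force: 68.0
contact_force: [-0.1, -0.0, -2.6]
grasp_force: 67.9
contact_force: [0.2, -0.7, -1.9]
grasp_force: 67.9
t 28.9 az   32 el  -29 p [0.58 0.13 0.15] w [ 0.35 -0.02  0.31] q [-0.26 -0.46  2.41  1.22  0.74 -0.01]
  up in tool [ 0.87 -0.   -0.49] F 1.9
  x,y in tool [0.42 0.53 0.74] [ 0.26 -0.85  0.46]
shift units [-1.125  2.6   -2.108] n 2.6
wrist [(3419, [231.0, 204.0])]
top [(36, [301.0, 218.0]), (59, [309.0, 237.0])]
```

View pics/m5.png

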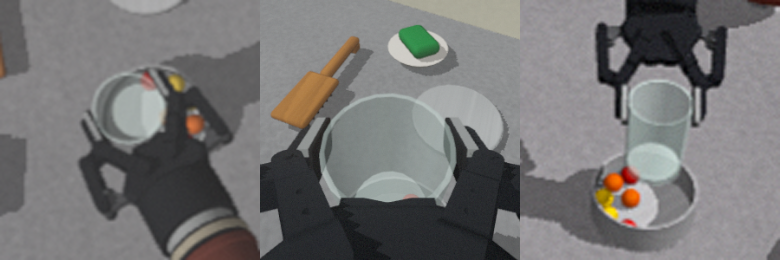

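All six drops are in the tin and the glass is empty. Next I carry the glass to the coaster.

```bash
python3 -m pendant '[[0.3,[-0.12,0.29,-0.23],0],[0.3,[-0.24,0.58,-0.46],0],[0.3,[-0.41,0.95,-0.77],0],[0.3,[-0.41,0.95,-0.77],0]]'>/dev/null
python3 -m pendant '[[0.3,[-0.15,0.35,-0.28],0],[0.3,[-0.28,0.65,-0.52],0],[0.3,[-0.41,0.95,-0.77],0],[0.3,[-0.41,0.95,-0.77],0]]'>/dev/null;python3 st.py|head -1
python3 to.py '[.5244,-.2905,.155]'
```

```text
t 29.85 az   32 el  -29 p [ 0.53 -0.18  0.15] w [ 0.29 -0.32  0.31] q [-1.01 -0.2   2.2   1.1   1.35 -0.38]
shift units [-0.246  0.783 -0.44 ] n 0.78
```

```bash
python3 -m pendant '[[0.3,[-0.08,0.26,-0.15],0],[0.3,[-0.16,0.52,-0.3],0],[0.3,[-0.246,0.783,-0.44],0],[0.3,[-0.246,0.783,-0.44],0],[0.3,[-0.246,0.783,-0.44],0]]'|head -3
python3 to.py '[.5244,-.2905,.075]';python3 to.py '[.5244,-.2905,.0627]'
python3 - <<'E'
from h import *
# rim of held glass by Hough in top view vs prediction
s=manip.state();m=rot(s["tool_rot"]);P=s["tool_pos"];f=manip.grab_frame("top")
o=P-np.array([.0486,.0325,.0567]);rim=o+[0,0,.095]
K=np.array([[f["fx"],0,f["cx"]],[0,f["fy"],f["cy"]],[0,0,1.]])
c=(rim-f["eye"])@rot(f["rotation"]);u=cv2.projectPoints(c.reshape(1,1,3),np.zeros(3),np.zeros(3),K,np.array(f["D"]))[0].ravel()
print("pred",o.round(4),u.round(1));x,y=u.astype(int);h=35
g=cv2.cvtColor(f["img"],cv2.COLOR_RGB2GRAY)[y-h:y+h,x-h:x+h];g=cv2.resize(g,None,fx=6,fy=6,interpolation=cv2.INTER_CUBIC)
r0=.034*f["fx"]/(f["eye"][2]-rim[2])*6
C=cv2.HoughCircles(g,cv2.HOUGH_GRADIENT,1.5,20,param1=60,param2=15,minRadius=int(r0*.92),maxRadius=int(r0*1.08))
for k in C[0][:4]:
    px=k[:2]/6+[x-h,y-h];print(px.round(1),(k[2]/r0).round(2),cast(f,[px],rim[2])[0].round(4))
E
```

```text
time: 30.35
tool_pos: [0.525, -0.2842, 0.1535]
tool_rot: [-0.141, 0.83, 0.236, 0.485]
shift units [-0.585  0.045  0.293] n 0.59
shift units [-0.675  0.046  0.343] n 0.67
pred [ 0.4764 -0.3167  0.0968] [488.3 254.4]
[486.9 253.9] 0.95 [ 0.4775 -0.3139  0.1918]
[492.1 258.1] 0.98 [ 0.4689 -0.3237  0.1918]
[484.1 251.9] 1.07 [ 0.4815 -0.3087  0.1918]
[484.1 256.6] 1.07 [ 0.4721 -0.3081  0.1918]
```

```bash
python3 -m pendant '[[0.3,[-0.15,0.045,0.07],0],[0.3,[-0.3,0.045,0.15],0],[0.3,[-0.45,0.045,0.22],0],[0.3,[-0.55,0.045,0.275],0],[0.3,[-0.6,0.045,0.3],0],[0.3,[-0.63,0.045,0.318],0],[0.3,[-0.63,0.045,0.318],0],[0.3,[-0.63,0.045,0.318],0]]'
python3 to.py '[.5244,-.2905,.0622]'
```

```text
time: 31.2
tool_pos: [0.5245, -0.2915, 0.0701]
tool_rot: [-0.139, 0.83, 0.237, 0.485]
contact_force: [0.2, 0.1, -2.9]
gripper_width: 0.778
grasp_force: 68.5
shift units [-0.055 -0.007  0.035] n 0.06
```

```bash
python3 -m pendant '[[0.3,[-0.02,0,0.01],0],[0.3,[-0.04,0,0.022],0],[0.3,[-0.05,0,0.028],0],[0.3,[-0.05,0,0.028],0]]'|grep -E "tool_pos|contact"
python3 -m pendant '[[0.3,[-0.01,0,0.006],0],[0.3,[-0.01,0,0.006],0]]'|grep -E "tool_pos|contact"
```

```text
tool_pos: [0.5246, -0.2915, 0.0638]
contact_force: [-2.6, 0.3, 6.3]
tool_pos: [0.5249, -0.2914, 0.0639]
contact_force: [-5.6, 2.1, 11.1]
```

```bash
python3 -m pendant '[[0.3,[0.01,0,-0.006],0],[0.9,[0.01,0,-0.006],0],[1,[0.01,0,-0.006],0],[1,[0.01,0,-0.006],0],[1,[0.01,0,-0.006],0],[1,[0.01,0,-0.006],0],[1,[0.01,0,-0.006],0]]'|tail -4
python3 -m pendant '[[1,[-0.01,0,-0.1],0],[1,[-0.02,0,-0.25],0],[1,[-0.02,0,-0.45],0],[1,[-0.02,0,-0.7],0],[1,[-0.02,0,-1],0],[1,[-0.02,0,-1],0]]'
python3 -m pendant '[[1,[0.1,0,-0.3],0],[1,[0.2,0,-0.6],0],[1,[0.2,0,-0.6],0],[1,[0.2,0,-0.6],0]]'|head -4
python3 - <<'E'
from h import *
f=manip.grab_frame("top")
g=cv2.cvtColor(f["img"],cv2.COLOR_RGB2GRAY);x,y,h=474,252,40
s=cv2.resize(g[y-h:y+h,x-h:x+h],None,fx=6,fy=6,interpolation=cv2.INTER_CUBIC);r0=.034*f["fx"]/(f["eye"][2]-.101)*6
C=cv2.HoughCircles(s,cv2.HOUGH_GRADIENT,1.5,20,param1=60,param2=15,minRadius=int(r0*.92),maxRadius=int(r0*1.08))
for k in C[0][:3]:
    px=k[:2]/6+[x-h,y-h];print("glass rim",px.round(1),cast(f,[px],.101)[0].round(4))
A=cv2.resize(f["img"][202:302,244:504],(780,300),interpolation=cv2.INTER_CUBIC);cv2.imwrite("pics/fin.png",A[:,:,::-1])
g2=cv2.resize(g[189:280,246:337],None,fx=6,fy=6,interpolation=cv2.INTER_CUBIC);r0=.06*f["fx"]/(f["eye"][2]-.042)*6
C=cv2.HoughCircles(g2,cv2.HOUGH_GRADIENT,1.5,100,param1=80,param2=20,minRadius=int(r0*.92),maxRadius=int(r0*1.08))
for k in C[0][:1]:print("tin",cast(f,[k[:2]/6+[246,189]],.042)[0].round(4))
E
```

```text
tool_rot: [-0.14, 0.83, 0.237, 0.485]
contact_force: [0.5, -0.3, 0.6]
gripper_width: 1.004
grasp_force: 0.0
time: 33.1
tool_pos: [0.4329, -0.3515, 0.1222]
tool_rot: [-0.136, 0.831, 0.237, 0.485]
contact_force: [1.3, -0.2, 0.2]
gripper_width: 1.0
grasp_force: 0.0
time: 33.5
tool_pos: [0.391, -0.3747, 0.1756]
tool_rot: [-0.139, 0.831, 0.237, 0.485]
contact_force: [0.6, 1.3, -0.9]
glass rim [474.1 252.9] [ 0.4771 -0.3224  0.101 ]
glass rim [470.6 252.9] [ 0.4773 -0.3147  0.101 ]
tin [0.5272 0.0915 0.042 ]
```

View pics/fin.png

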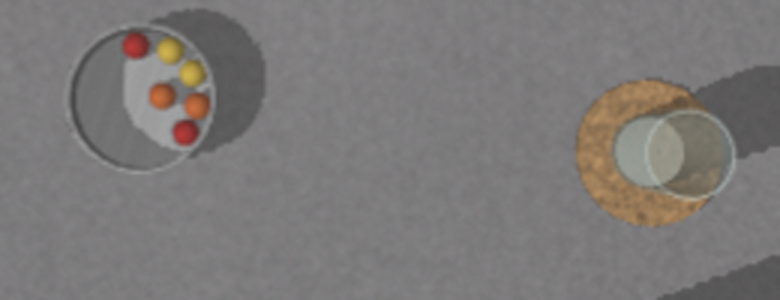

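The tin at about (143,98) holds all six drops. The foot of the upright glass at (650,151) matches the coaster's centre at (651,153).

```bash
python3 -c "
from plant import manip
print(manip.job_done())"
```

```text
the job is handed in; nothing more can be done
None
```

All six drops are in the tin, the empty glass stands upright and centred on the coaster, and the job was handed in at about 33.5 s of robot time, with no verdict returned.

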